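# Load the crossflow filter holder

### The arm

A 7-joint arm with a two-finger parallel gripper is mounted at the origin on a cart in front of the work surface, level with it; the furniture and walls round the work are solid. World frame = base frame: x ahead of the robot, y to its left, z up, the work surface at z = 0. Lengths are in m, angles in rad, forces in N, time in s.
With the tool pointing down it reaches from about 0.4 to 0.85 m from the base axis. Payload 4.5 kg.
Tool frame: the origin (TCP) lies midway between the tips of the shut fingers; the grasp point (between the pads) lies ctrl.hold_point_z behind it (ctrl.hold_point_z is the distance from the TCP to the grasp point, in m); z points along the fingers, y is the line along which they close (so a half turn about z gives the same grasp; the last joint's range is limited). The gripper opens to 85 mm and grips with 20 to 120 N. Pads are 22 mm wide; open, the fingers measure 114 mm over their backs; the gripper's body (76 mm by 85 mm) begins 54 mm behind the grasp point. The pads swing forward as they close: fully open they stand 13 mm farther back than shut.
Start: joints at [0.034, 0.689, -0.195, 1.565, 0.157, 0.902, -0.215], TCP at [0.625, 0, 0.231] pointing down, gripper open.
Joint ranges: [-3.01, 3.01], [-0.46, 2.08], [-1.47, 1.51], [0.13, 2.56], [-1, 4.14], [0.04, 2.09], [-2.66, 2.66]. Speed limits (rad/s): [2.57, 2.57, 3.14, 3.14, 3.14, 3.14, 3.14].

### API

Orientations are given as a 3x3 rotation matrix whose columns are the frame's x, y, z axes.
In Python, from workcell import sense, grab_frame, ctrl gives the robot as it stands.
- The arm moves only by the tool arm_command, never from a script. Its argument "commands" is a list of rows, each an object of numbers: "x", "y", "z": the shift along the tool's x, y, z in mm; "wx", "wy", "wz": the turn, a rotation vector about the tool's x, y, z in rad; "hand": the closure, from 0 (fully open) to 1 (shut). A call has 1 to 10 rows; each row is the pose to reach, as a shift and turn from the pose commanded when the call began, along the tool's axes at that moment; what a row does not reach only later rows make up. A row lasts 1/12 s, in which the tool goes at most 41.7 mm and 7.16 degrees, less where a joint would pass 70% of its speed; a pose out of reach is approached as far as the arm can. A call with a gripper value outside its range is refused whole. The fingers move at their own pace and stop on an object; the grip force is fixed at half the most. Time passes only in rows, so rows that repeat a pose let the fingers close. It gives the time, the measured TCP pose, the force, the opening and the grip force at its end, in the units of the state.
- sense(): the state, without advancing time (a new reading comes with each control period).
- grab_frame(name): name is "scene" or "side" or "wrist"; returns a dict with "pixels" (480x640x3 uint8, red, green, blue), "camera_matrix" (3x3 intrinsics, pixels), "k1" (the pictures are not rectified: a ray, as slopes to the right and down, at radius r is drawn at 1 + k1 r^2 times it, then the intrinsics apply), "pose" (4x4, takes a point from camera to world coordinates); the wrist camera has in their place "T_tool_cam" (4x4, takes a point from camera to tool coordinates, whose origin is the TCP and whose axes are the flange's). Camera axes: x right, y up, looking along -z (the intrinsics and any distortion apply to the point x, -y, -z); pixel columns grow to the right and rows downward; lengths in m; the calibration is good to about 2 mm. A picture is of the moment at which its call begins: read the wrist's pose just before it. There is no depth.
- ctrl.close_job(): hands the job in; it is judged then, once.
The state is a dict: "time_s": time; "q": joint angles; "qd": joint speeds; "joint_torque": joint torques, N m; "tool_pos": TCP position; "tool_rot": TCP orientation; "contact_force": force on the tool from outside, world axes, zero at the start; "moment": the same for the moment, N m; "opening": finger opening in m; "grip_force": force on a finger pad.
Only numpy, scipy, OpenCV 4.12 (cv2) and the standard library are available. Lean on these libraries where they do the work, as an engineer would, in place of code of your own. Each camera call takes 0.05 s, during which the arm holds its last target. There are 200 camera calls.

### The job

Load the crossflow filter holder: lift its end plate off and lay it aside on the bench, then stack every filter cassette that is there squarely on the seat between the two tie rods, thickest at the bottom and thinnest on top, each time letting go and pressing the cassette down with the fingertips on its top to feel that it lies flat before adding the next. Finish by putting the end plate back on top of the pile and pressing it down in the same way, and leave the vials and the beaker nearby alone.

Things in the scene. Friction and masses are not known exactly. Their poses are not given: they have to be found in the camera images.
- seat (a point): centre of the top face of the filter holder's seat, a level face of the cassettes' outline (130 x 56 mm), 32 mm above the bench; x along the holder's long side, z up. Two upright tie rods, 12 mm thick, stand 56 mm from it along +x and -x; they end 112 mm above the bench and taper over the last 11 mm
- holder: the fixed stainless filter holder, origin under its middle on the bench, axes as the seat's: a block 176 x 78 mm, its top 26 mm above the bench, the seat 6 mm higher. Tube stubs 25 mm thick stand out low down at both short ends (to 117 mm from the middle) and on the +y side (to 63 mm). The bench is clear to its left, +y, from 120 to 230 mm from the middle
- end_plate_center (a point): centre (half-way up) of the loose aluminium end plate: 130 x 56 x 16 mm, about 0.35 kg, same outline and notches as the cassettes, smooth sides, four small screw heads on top; x along its length, z up. At the start it lies on the empty holder between the rods
- cassette_22_center (a point): centre (half-way up) of the white and grey filter cassette that is 22 mm thick: a rigid slab 130 (along its x) x 56 x 22 mm, 5 white layers to be seen at its sides, about 176 g, with a notch 16 mm wide and 17 mm deep in the middle of each short end, which passes round a tie rod with 2 mm of play on every side; z up. Starts flat on the bench; may be absent
- cassette_18_center (a point): centre (half-way up) of the white and grey filter cassette that is 18 mm thick: a rigid slab 130 (along its x) x 56 x 18 mm, 4 white layers to be seen at its sides, about 144 g, with a notch 16 mm wide and 17 mm deep in the middle of each short end, which passes round a tie rod with 2 mm of play on every side; z up. Starts flat on the bench; may be absent
- cassette_14_center (a point): centre (half-way up) of the white and grey filter cassette that is 14 mm thick: a rigid slab 130 (along its x) x 56 x 14 mm, 3 white layers to be seen at its sides, about 112 g, with a notch 16 mm wide and 17 mm deep in the middle of each short end, which passes round a tie rod with 2 mm of play on every side; z up. Starts flat on the bench; may be absent
- cassette_10_center (a point): centre (half-way up) of the white and grey filter cassette that is 10 mm thick: a rigid slab 130 (along its x) x 56 x 10 mm, 2 white layers to be seen at its sides, about 80 g, with a notch 16 mm wide and 17 mm deep in the middle of each short end, which passes round a tie rod with 2 mm of play on every side; z up. Starts flat on the bench; may be absent
- vial_a: bystander: a capped sample vial, 27 mm thick, 72 mm tall; origin at the middle of its foot
- vial_b: bystander: a second such vial; origin at the middle of its foot
- beaker_100: bystander: a glass beaker, 54 mm wide, 70 mm tall; origin at the middle of its foot
There are look-alikes about, which are no part of the job. Leave any pink look-alike of the part that bears end_plate_center alone.

How it is judged:
By the outcome, as a careful person would: the job done as asked, in the order asked, and still so for the second after the job is handed in, with the robot touching nothing.
Of cassette_22, cassette_18, cassette_14, cassette_10 only 2 to 4 are there at a start; the rules pass over those that are not, and their reading is None.
At some moment in a run one of cassette_22, cassette_18, cassette_14, cassette_10, end_plate may be knocked a few centimetres aside while the robot is not near it.
It also fails if it takes over 210 s, if anything falls off the work surface, if the arm or the gripper's body presses on something with over 40 N, if the wrist force passes 120 N, or if a joint passes its speed limit or range.

## Working session

There is one attempt and no reset: what is moved stays moved. The work goes in short steps, Python scripts to look and compute and a tool call to move; the robot and the scene stay as the last step left them, time stands still between calls to the robot, and variables do not carry over. Pictures are saved under pics/ and viewed, at most 14 in all, crops included, and the job is handed in when it is done.

Besides the shell and the picture viewer there is one more tool, called after "Request:" as name(argument=value, ...) on one line, values as JSON. arm_command: Moves the arm, as the interface text tells. Its arguments: {"type":"object","properties":{"commands":{"type":"array"}},"required":["commands"]}

```bash
ls; mkdir -p pics
cat > h.py <<'E'
import numpy as np, cv2
from workcell import sense, grab_frame, ctrl
def shot(name,fn):
    s=sense(); f=grab_frame(name); cv2.imwrite('pics/'+fn+'.png',f['pixels'][:,:,::-1])
    K=np.array(f['camera_matrix']);
    if name=='wrist':
        T=np.eye(4);T[:3,:3]=s['tool_rot'];T[:3,3]=s['tool_pos'];P=T@np.array(f['T_tool_cam'])
    else: P=np.array(f['pose'])
    np.savez('pics/'+fn+'.npz',K=K,k=f['k1'],P=P); return f
def px2w(fn,uv,z):
    d=np.load('pics/'+fn+'.npz');K,k,P=d['K'],float(d['k']),d['P']
    uv=np.array(uv,float).reshape(-1,1,2)
    n=cv2.undistortPoints(uv,K,np.array([k,0,0,0,0.]),None,None,None).reshape(-1,2) if abs(k)>0 else cv2.undistortPoints(uv,K,None).reshape(-1,2)
    r=np.c_[n[:,0],-n[:,1],-np.ones(len(n))]@P[:3,:3].T
    z=np.broadcast_to(z,len(n)); t=(z-P[2,3])/r[:,2]
    return P[:3,3]+r*t[:,None]
def w2px(fn,X):
    d=np.load('pics/'+fn+'.npz');K,k,P=d['K'],float(d['k']),d['P']
    c=(np.atleast_2d(X)-P[:3,3])@P[:3,:3]; n=np.c_[c[:,0]/-c[:,2],-c[:,1]/-c[:,2]]
    n=n*(1+k*(n**2).sum(1))[:,None]; return n@K[:2,:2].T+K[:2,2]
E
python3 - <<'E'
from h import *
for n in ['scene','side','wrist']: f=shot(n,n+'0'); print(n,np.round(np.load(f'pics/{n}0.npz')['P'],3).tolist(),f['k1'],f['camera_matrix'])
s=sense();print(s,ctrl.hold_point_z)
E
```

```text
pics
scene [[0.658, 0.451, -0.603, 0.075], [-0.753, 0.371, -0.544, -0.517], [-0.021, 0.812, 0.584, 0.553], [0.0, 0.0, 0.0, 1.0]] -0.10981336504351527 [[454.31222285   0.         314.20862605]
 [  0.         454.31222285 243.49052892]
 [  0.           0.           1.        ]]
side [[-0.933, -0.188, 0.307, 0.871], [0.36, -0.465, 0.809, 0.737], [-0.009, 0.865, 0.501, 0.536], [0.0, 0.0, 0.0, 1.0]] 0.020476163576742264 [[464.15838019   0.         322.92892827]
 [  0.         464.15838019 236.96403928]
 [  0.           0.           1.        ]]
wrist [[1.0, -0.001, 0.002, 0.625], [0.0, 0.946, 0.325, 0.085], [-0.002, -0.325, 0.946, 0.372], [0.0, 0.0, 0.0, 1.0]] 0.03014122935008526 [[397.26369587   0.         316.28829153]
 [  0.         397.26369587 246.25530688]
 [  0.           0.           1.        ]]
{'time_s': 0.15, 'q': array([ 0.03379088,  0.68976705, -0.19455086,  1.56606307,  0.15728669,
        0.90250347, -0.21506958]), 'qd': array([ 0.00119883, -0.00451034, -0.00138617, -0.00301723, -0.00072368,
        0.00067294, -0.00102118]), 'joint_torque': array([-6.29315091e-04, -5.39936972e+01, -1.26815826e+00, -1.58719003e+01,
        9.24438267e-03,  6.49630194e-03,  1.79077297e-06]), 'tool_pos': array([ 6.24527785e-01, -1.38801464e-05,  2.30695229e-01]), 'tool_rot': array([[-1.09629534e-04,  9.99999083e-01, -1.34979288e-03],
       [ 9.99999991e-01,  1.09526832e-04, -7.61603438e-05],
       [-7.60124354e-05, -1.34980122e-03, -9.99999086e-01]]), 'contact_force': array([ 0.83805061,  0.09020147, -0.53746124]), 'moment': array([-0.01089279,  0.04151062,  0.02526929]), 'grip_force': 0.0, 'opening': 0.08538336153992604} 0.0187
```

View pics/scene0.png

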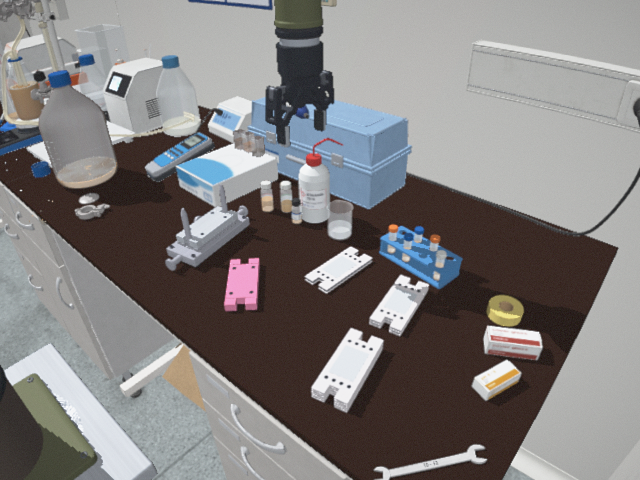

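View pics/side0.png

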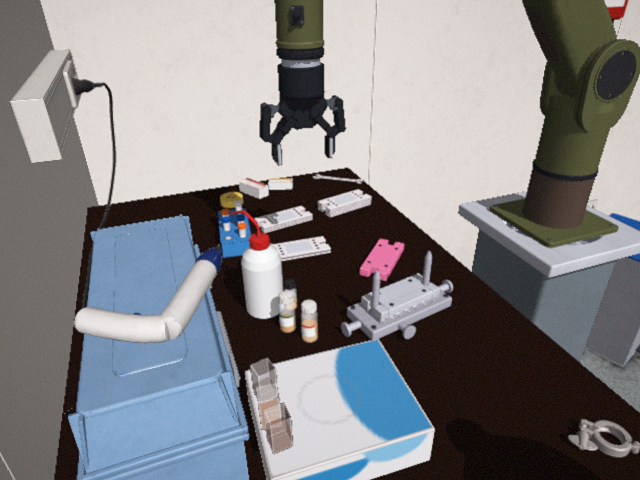

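View pics/wrist0.png

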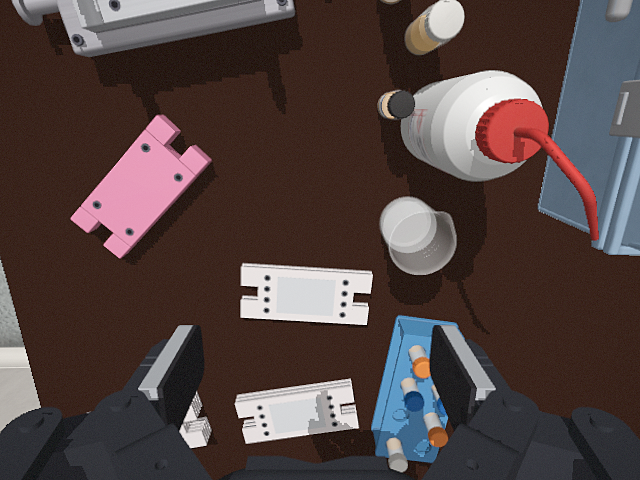

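Scene: three cassettes at about (348,368), (400,304) and (338,269), the holder with plate at (208,236), the pink look-alike at (243,284), the vials at (267,197) and (286,197), and the beaker at (340,218). The side and wrist views agree with this. Next I fit the cassette outlines to find pose and thickness.

```bash
cat >> h.py <<'E'
from scipy.optimize import minimize
def outline(L=.130,W=.056,n=.016,d=.017):
    a,b,c=L/2,W/2,n/2
    return np.array([[a,b],[-a,b],[-a,c],[-a+d,c],[-a+d,-c],[-a,-c],[-a,-b],[a,-b],[a,-c],[a-d,-c],[a-d,c],[a,c]])
def Rz(t): return np.array([[np.cos(t),-np.sin(t)],[np.sin(t),np.cos(t)]])
def model(fn,p,z0,th,shape,S=4):
    o=outline()@Rz(p[2]).T+p[:2]; n=len(o)
    a=w2px(fn,np.c_[o,np.full(n,z0)]); b=w2px(fn,np.c_[o,np.full(n,z0+th)])
    m=np.zeros((shape[0]*S,shape[1]*S),np.uint8); q=lambda x:[np.int32(np.round((x+.5)*S*16))]
    cv2.fillPoly(m,q(a),255,shift=4);cv2.fillPoly(m,q(b),255,shift=4)
    for i in range(n):
        j=(i+1)%n; cv2.fillPoly(m,q(np.array([a[i],a[j],b[j],b[i]])),255,shift=4)
    return cv2.resize(m,shape[::-1],interpolation=cv2.INTER_AREA)/255.
def obs(fn,seed,thr=95):
    im=cv2.imread('pics/'+fn+'.png'); m=(im.max(2)>thr).astype(np.uint8)
    n,l,st,_=cv2.connectedComponentsWithStats(m,connectivity=4)
    u,v=np.int32(seed); k=l[v-8:v+9,u-8:u+9]; k=k[k>0]; k=np.bincount(k).argmax()
    c,_=cv2.findContours((l==k).astype(np.uint8),cv2.RETR_EXTERNAL,cv2.CHAIN_APPROX_NONE)
    o=np.zeros(m.shape,np.uint8); cv2.drawContours(o,c,-1,1,-1); return o.astype(float)
def fit(views,p0,ths=(.022,.018,.014,.010),z0=0.,thr=95,sc=(.004,.004,.04)):
    # views: [(fn,seed)], returns list of (cost,th,pose)
    O=[(fn,obs(fn,s,thr)) for fn,s in views]; res=[]
    for th in ths:
        def cost(p):
            c=0
            for fn,o in O: c+=np.abs(model(fn,p,z0,th,o.shape)-o).sum()/o.sum()
            return c/len(O)
        p=np.array(p0,float)
        for k in (1,.3):
            sim=np.vstack([p]+[p+k*np.array(sc)*e for e in np.eye(3)])
            r=minimize(cost,p,method='Nelder-Mead',options=dict(initial_simplex=sim,maxiter=90,xatol=1e-5,fatol=1e-5)); p=r.x
        res.append((round(r.fun,4),th,np.round(p,4)))
    return sorted(res,key=lambda r:r[0])
E
cat > a.py <<'E'
from h import *
for nm,v,ends in [('A',[('scene0',(348,360)),('side0',(345,203))],[(330,392),(366,340)]),
 ('B',[('scene0',(400,304)),('side0',(284,219)),('wrist0',(297,410))],[(384,322),(416,285)]),
 ('C',[('scene0',(338,269)),('side0',(302,248)),('wrist0',(306,294))],[(315,280),(363,256)])]:
    e=px2w('scene0',ends,.012); d=e[1]-e[0]; p0=[*(e.mean(0)[:2]),np.arctan2(d[1],d[0])]
    print(nm,np.round(p0,3)); [print('  ',r) for r in fit(v,p0)]
    if nm!='A': print('  wrist only',fit(v[2:],p0)[:2])
print('rod tops scene',px2w('scene0',[(184,209),(223,192)],.112),'side',px2w('side0',[(376,275),(428,253)],.112))
for n,l in dict(vialA=[('scene0',(267,185)),('side0',(309,305))],vialB=[('scene0',(286,185)),('side0',(288,297))],beaker=[('wrist0',(418,245))]).items():
    print(n,[np.round(px2w(f,[u],.07)[0,:2],3) for f,u in l])
E
python3 a.py
```

```text
A [ 0.433 -0.258  0.168]
   (np.float64(0.0515), 0.022, array([ 0.4312, -0.2585,  0.2174]))
   (np.float64(0.0997), 0.018, array([ 0.4308, -0.2584,  0.2175]))
   (np.float64(0.1603), 0.014, array([ 0.432 , -0.2578,  0.2293]))
   (np.float64(0.2204), 0.01, array([ 0.4307, -0.2584,  0.2176]))
B [ 0.597 -0.244  0.067]
   (np.float64(0.526), 0.014, array([ 0.6026, -0.2364,  0.1712]))
   (np.float64(0.5431), 0.01, array([ 0.6022, -0.2387,  0.1712]))
   (np.float64(0.5491), 0.018, array([ 0.603 , -0.2356,  0.1721]))
   (np.float64(0.5786), 0.022, array([ 0.6031, -0.2353,  0.1726]))
  wrist only [(np.float64(0.0215), 0.014, array([ 0.6027, -0.2359,  0.1696])), (np.float64(0.0575), 0.018, array([ 0.603 , -0.2345,  0.1656]))]
C [ 0.605 -0.103 -0.213]
   (np.float64(0.3508), 0.01, array([ 0.6119, -0.093 , -0.0638]))
   (np.float64(0.3889), 0.014, array([ 0.612 , -0.0922, -0.0617]))
   (np.float64(0.4343), 0.018, array([ 0.6125, -0.092 , -0.0639]))
   (np.float64(0.4804), 0.022, array([ 0.6109, -0.0925, -0.0476]))
  wrist only [(np.float64(0.0201), 0.01, array([ 0.6126, -0.0919, -0.0652])), (np.float64(0.0365), 0.014, array([ 0.6128, -0.0912, -0.0611]))]
rod tops scene [[0.45736234 0.15848432 0.112     ]
 [0.54709723 0.15089205 0.112     ]] side [[0.57684498 0.19759128 0.112     ]
 [0.46483174 0.17168594 0.112     ]]
vialA [array([0.675, 0.161]), array([0.685, 0.179])]
vialB [array([0.702, 0.128]), array([0.71 , 0.147])]
beaker [array([ 0.706, -0.017])]
```

Request:
arm_command(commands=[{"x":60,"y":-35,"z":-20,"wz":0.12,"hand":0},{"x":185,"y":-105,"z":-20,"wz":1.2,"hand":0},{"x":185,"y":-105,"z":-20,"wz":1.2,"hand":0},{"x":185,"y":-105,"z":-20,"wz":1.2,"hand":0},{"x":185,"y":-105,"z":-20,"wz":1.2,"hand":0},{"x":185,"y":-105,"z":-20,"wz":1.2,"hand":0},{"x":185,"y":-105,"z":-20,"wz":1.34,"hand":0},{"x":185,"y":-105,"z":-20,"wz":1.34,"hand":0},{"x":185,"y":-105,"z":-20,"wz":1.34,"hand":0},{"x":185,"y":-105,"z":-20,"wz":1.34,"hand":0}])

```text
schema error: expected keys x, y, z, wx, wy, wz, hand
```

Request:
arm_command(commands=[{"wz":0.0,"hand":0},{"hand":0},{"hand":0}])

```text
schema error: expected keys x, y, z, wx, wy, wz, hand
```

Run:
```python
from h import *
f=shot('wrist','w1'); s=sense(); print(s['tool_pos'],s['tool_rot'],s['q'],s['contact_force'])
```

```text
[ 6.24618791e-01 -2.12248362e-05  2.30804902e-01] [[-5.56503637e-05  9.99999390e-01 -1.10292864e-03]
 [ 9.99999996e-01  5.55797440e-05 -6.40598492e-05]
 [-6.39985097e-05 -1.10293221e-03 -9.99999390e-01]] [ 0.03381589  0.68965649 -0.19456422  1.5659119   0.1572959   0.90251827
 -0.21509596] [ 0.15993698 -1.16877967 -0.22670464]
```

View pics/w1.png

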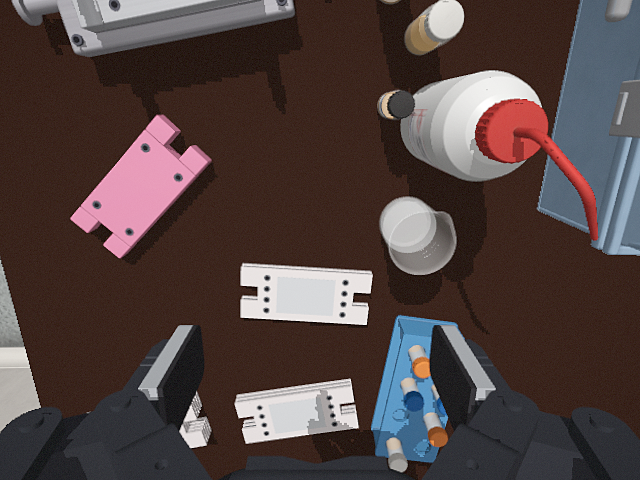

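All seven keys are required, so nothing has moved and the view is unchanged.

Request:
arm_command(commands=[{"x":40,"y":-22,"z":-20,"wx":0,"wy":0,"wz":0.12,"hand":0},{"x":185,"y":-105,"z":-20,"wx":0,"wy":0,"wz":1.34,"hand":0},{"x":185,"y":-105,"z":-20,"wx":0,"wy":0,"wz":1.34,"hand":0},{"x":185,"y":-105,"z":-20,"wx":0,"wy":0,"wz":1.34,"hand":0},{"x":185,"y":-105,"z":-20,"wx":0,"wy":0,"wz":1.34,"hand":0},{"x":185,"y":-105,"z":-20,"wx":0,"wy":0,"wz":1.34,"hand":0},{"x":185,"y":-105,"z":-20,"wx":0,"wy":0,"wz":1.34,"hand":0},{"x":185,"y":-105,"z":-20,"wx":0,"wy":0,"wz":1.34,"hand":0},{"x":185,"y":-105,"z":-20,"wx":0,"wy":0,"wz":1.34,"hand":0},{"x":185,"y":-105,"z":-20,"wx":0,"wy":0,"wz":1.34,"hand":0}])

```text
time_s: 1.03
tool_pos: [0.5198, 0.1853, 0.2512]
tool_rot: [[0.949, 0.315, -0.0], [0.315, -0.949, -0.0], [-0.0, -0.0, -1.0]]
contact_force: [0.4, 0.0, 0.9]
opening: 0.0856
grip_force: 0.0
```

Request:
arm_command(commands=[{"x":0,"y":0,"z":0,"wx":0,"wy":0,"wz":0.0,"hand":0},{"x":0,"y":0,"z":0,"wx":0,"wy":0,"wz":0.0,"hand":0},{"x":0,"y":0,"z":0,"wx":0,"wy":0,"wz":0.0,"hand":0},{"x":0,"y":0,"z":0,"wx":0,"wy":0,"wz":0.0,"hand":0}])

```text
time_s: 1.37
tool_pos: [0.52, 0.185, 0.2513]
tool_rot: [[0.947, 0.322, -0.0], [0.322, -0.947, 0.0], [-0.0, -0.0, -1.0]]
contact_force: [-0.4, -0.3, -0.6]
opening: 0.0853
grip_force: 0.0
```

Run:
```python
from h import *
f=shot('wrist','w2'); s=sense(); print(s['tool_pos'],s['tool_rot'],s['q'],s['time_s'])
```

```text
[0.52002546 0.18494753 0.25128628] [[ 9.46912433e-01  3.21491586e-01 -7.07872446e-05]
 [ 3.21491594e-01 -9.46912406e-01  2.26034767e-04]
 [ 5.63895566e-06 -2.36792635e-04 -9.99999972e-01]] [-0.5370143   0.5712212   0.18356062  1.77678603 -0.13753719  0.8059863
 -1.53003886] 1.4167
```

View pics/w2.png

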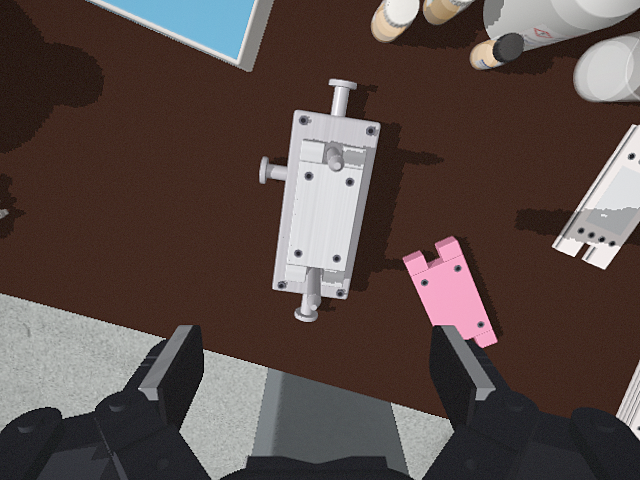

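Wrist view from above: the holder block's corners are near (297,111), (380,124), (346,300) and (273,290), with rods at (335,160) and (313,290). I enlarge this part.

Run:
```python
from h import *
im=cv2.imread('pics/w2.png')[90:330,250:410]
im=cv2.resize(np.hstack([im]),None,fx=2.5,fy=2.5,interpolation=cv2.INTER_CUBIC)
im=cv2.convertScaleAbs(im,alpha=1.4,beta=-90)
cv2.imwrite('pics/w2c.png',im)
print(px2w('w2',[(297,111),(380,124),(346,300),(273,290)],.026))
```

```text
[[0.59260508 0.22901396 0.026     ]
 [0.60582196 0.15655334 0.026     ]
 [0.43477746 0.12542279 0.026     ]
 [0.42146428 0.19938722 0.026     ]]
```

View pics/w2c.png

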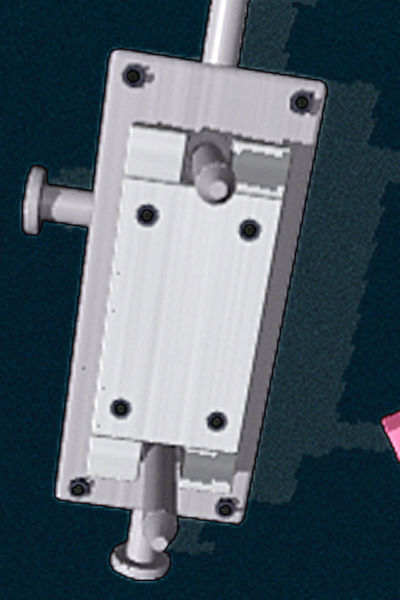

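Enlarged, the rod tips are at crop (215,188) and (158,543). The block screws are at (133,75), (302,102), (78,489) and (226,509), and the plate screws at (147,215), (249,229), (121,408) and (217,421).

Run:
```python
from h import *
c=lambda l:np.array(l)/2.5-.3+[250,90]
for n,l,z in [('rods',[(215,188),(158,543)],.112),('screws',[(133,75),(302,102),(78,489),(226,509)],.027),('plate',[(147,215),(249,229),(121,408),(217,421)],.049),('corners',[(112,50),(326,82),(56,497),(240,522)],.026)]:
    X=px2w('w2',c(l),z)[:,:2]; m=X.mean(0); h=len(l)//2; d=X[:h].mean(0)-X[h:].mean(0)
    print(n,m.round(4),'yaw',np.arctan2(d[1],d[0]).round(4),'len',np.linalg.norm(d).round(4), 'w',np.linalg.norm(X[0]-X[1]).round(4))
```

```text
rods [0.5143 0.1788] yaw 0.1826 len 0.1118 w 0.1118
screws [0.5138 0.178 ] yaw 0.1792 len 0.1604 w 0.0602
plate [0.5145 0.1784] yaw 0.1886 len 0.0716 w 0.0356
corners [0.5147 0.1788] yaw 0.1779 len 0.1732 w 0.0758
```

```bash
cat >> h.py <<'E'
def go(x,y,z,yaw,lab=''):
    s=sense();R=np.array(s['tool_rot']);d=R.T@(np.array([x,y,z])-s['tool_pos'])*1000
    t=np.array([[np.cos(yaw),np.sin(yaw),0],[np.sin(yaw),-np.cos(yaw),0],[0,0,-1]])
    w=cv2.Rodrigues(R.T@t)[0].ravel(); print(lab,'shift mm',d.round(1),'turn',w.round(4),'t',round(s['time_s'],2))
E
python3 - <<'E'
from h import *
go(.5142,.1785,.028,.182)
E
```

```text
shift mm [ -7.6   4.3 223.3] turn [-0.0002  0.      0.1453] t 1.42
```

Request:
arm_command(commands=[{"x":-7.6,"y":4.3,"z":20,"wx":0,"wy":0,"wz":0.12,"hand":0},{"x":-7.6,"y":4.3,"z":60,"wx":0,"wy":0,"wz":0.145,"hand":0},{"x":-7.6,"y":4.3,"z":100,"wx":0,"wy":0,"wz":0.145,"hand":0},{"x":-7.6,"y":4.3,"z":140,"wx":0,"wy":0,"wz":0.145,"hand":0},{"x":-7.6,"y":4.3,"z":180,"wx":0,"wy":0,"wz":0.145,"hand":0},{"x":-7.6,"y":4.3,"z":210,"wx":0,"wy":0,"wz":0.145,"hand":0},{"x":-7.6,"y":4.3,"z":223,"wx":0,"wy":0,"wz":0.145,"hand":0},{"x":-7.6,"y":4.3,"z":223,"wx":0,"wy":0,"wz":0.145,"hand":0},{"x":-7.6,"y":4.3,"z":223,"wx":0,"wy":0,"wz":0.145,"hand":0.2},{"x":-7.6,"y":4.3,"z":223,"wx":0,"wy":0,"wz":0.145,"hand":0.2}])

```text
time_s: 2.25
tool_pos: [0.5152, 0.1787, 0.0294]
tool_rot: [[0.984, 0.18, 0.002], [0.18, -0.984, 0.001], [0.002, -0.0, -1.0]]
contact_force: [-1.0, 0.0, -0.3]
opening: 0.0681
grip_force: 0.0
```

Request:
arm_command(commands=[{"x":0,"y":0,"z":0,"wx":0,"wy":0,"wz":0,"hand":1},{"x":0,"y":0,"z":0,"wx":0,"wy":0,"wz":0,"hand":1},{"x":0,"y":0,"z":0,"wx":0,"wy":0,"wz":0,"hand":1},{"x":0,"y":0,"z":0,"wx":0,"wy":0,"wz":0,"hand":1},{"x":0,"y":0,"z":0,"wx":0,"wy":0,"wz":0,"hand":1},{"x":0,"y":0,"z":0,"wx":0,"wy":0,"wz":0,"hand":1},{"x":0,"y":0,"z":0,"wx":0,"wy":0,"wz":0,"hand":1}])

```text
time_s: 2.83
tool_pos: [0.5155, 0.1786, 0.0303]
tool_rot: [[0.984, 0.18, 0.003], [0.18, -0.984, 0.001], [0.003, -0.0, -1.0]]
contact_force: [-0.9, -1.5, 5.4]
opening: 0.0546
grip_force: 64.5
```

Request:
arm_command(commands=[{"x":0,"y":0,"z":-6,"wx":0,"wy":0,"wz":0,"hand":1},{"x":0,"y":0,"z":-20,"wx":0,"wy":0,"wz":0,"hand":1},{"x":0,"y":0,"z":-40,"wx":0,"wy":0,"wz":0,"hand":1},{"x":0,"y":0,"z":-60,"wx":0,"wy":0,"wz":0,"hand":1},{"x":0,"y":0,"z":-80,"wx":0,"wy":0,"wz":0,"hand":1},{"x":0,"y":0,"z":-100,"wx":0,"wy":0,"wz":0,"hand":1},{"x":0,"y":0,"z":-110,"wx":0,"wy":0,"wz":0,"hand":1},{"x":0,"y":-5,"z":-110,"wx":0,"wy":0,"wz":0,"hand":1},{"x":5,"y":-30,"z":-110,"wx":0,"wy":0,"wz":0,"hand":1},{"x":10,"y":-60,"z":-110,"wx":0,"wy":0,"wz":0,"hand":1}])

```text
time_s: 3.67
tool_pos: [0.5132, 0.2372, 0.138]
tool_rot: [[0.985, 0.175, -0.001], [0.175, -0.985, -0.002], [-0.001, 0.002, -1.0]]
contact_force: [0.5, 0.4, -2.8]
opening: 0.0544
grip_force: 64.5
```

Request:
arm_command(commands=[{"x":0,"y":-40,"z":0,"wx":0,"wy":0,"wz":0,"hand":1},{"x":0,"y":-75,"z":0,"wx":0,"wy":0,"wz":0,"hand":1},{"x":0,"y":-105,"z":0,"wx":0,"wy":0,"wz":0,"hand":1},{"x":0,"y":-115,"z":15,"wx":0,"wy":0,"wz":0,"hand":1},{"x":0,"y":-115,"z":45,"wx":0,"wy":0,"wz":0,"hand":1},{"x":0,"y":-115,"z":75,"wx":0,"wy":0,"wz":0,"hand":1},{"x":0,"y":-115,"z":105,"wx":0,"wy":0,"wz":0,"hand":1},{"x":0,"y":-115,"z":128,"wx":0,"wy":0,"wz":0,"hand":1},{"x":0,"y":-115,"z":130,"wx":0,"wy":0,"wz":0,"hand":1},{"x":0,"y":-115,"z":130,"wx":0,"wy":0,"wz":0,"hand":1}])

```text
time_s: 4.5
tool_pos: [0.4907, 0.3518, 0.0063]
tool_rot: [[0.984, 0.18, -0.004], [0.18, -0.984, -0.002], [-0.004, 0.002, -1.0]]
contact_force: [0.6, -0.2, -2.5]
opening: 0.0542
grip_force: 65.0
```

Request:
arm_command(commands=[{"x":0,"y":0,"z":4,"wx":0,"wy":0,"wz":0,"hand":1},{"x":0,"y":0,"z":6,"wx":0,"wy":0,"wz":0,"hand":1},{"x":0,"y":0,"z":7.5,"wx":0,"wy":0,"wz":0,"hand":1},{"x":0,"y":0,"z":7.5,"wx":0,"wy":0,"wz":0,"hand":1},{"x":0,"y":0,"z":7.5,"wx":0,"wy":0,"wz":0,"hand":1}])

```text
time_s: 4.92
tool_pos: [0.4929, 0.3528, 0.0016]
tool_rot: [[0.984, 0.18, 0.001], [0.18, -0.984, 0.001], [0.001, -0.001, -1.0]]
contact_force: [0.3, -0.1, -2.4]
opening: 0.0541
grip_force: 65.1
```

Request:
arm_command(commands=[{"x":0,"y":0,"z":2,"wx":0,"wy":0,"wz":0,"hand":1},{"x":0,"y":0,"z":3,"wx":0,"wy":0,"wz":0,"hand":1},{"x":0,"y":0,"z":3,"wx":0,"wy":0,"wz":0,"hand":1},{"x":0,"y":0,"z":3,"wx":0,"wy":0,"wz":0,"hand":1}])

```text
time_s: 5.25
tool_pos: [0.4928, 0.3527, -0.0016]
tool_rot: [[0.984, 0.18, 0.001], [0.18, -0.984, 0.001], [0.001, -0.0, -1.0]]
contact_force: [-0.9, 0.8, 3.2]
opening: 0.0543
grip_force: 65.7
```

Request:
arm_command(commands=[{"x":0,"y":0,"z":0,"wx":0,"wy":0,"wz":0,"hand":0.2},{"x":0,"y":0,"z":0,"wx":0,"wy":0,"wz":0,"hand":0},{"x":0,"y":0,"z":0,"wx":0,"wy":0,"wz":0,"hand":0},{"x":0,"y":0,"z":0,"wx":0,"wy":0,"wz":0,"hand":0},{"x":0,"y":0,"z":-30,"wx":0,"wy":0,"wz":0,"hand":0},{"x":0,"y":0,"z":-70,"wx":0,"wy":0,"wz":0,"hand":0},{"x":0,"y":0,"z":-110,"wx":0,"wy":0,"wz":0,"hand":0},{"x":0,"y":0,"z":-150,"wx":0,"wy":0,"wz":0,"hand":0},{"x":0,"y":0,"z":-190,"wx":0,"wy":0,"wz":0,"hand":0},{"x":0,"y":0,"z":-230,"wx":0,"wy":0,"wz":0,"hand":0}])

```text
time_s: 6.08
tool_pos: [0.4922, 0.3521, 0.2298]
tool_rot: [[0.984, 0.18, -0.0], [0.18, -0.984, -0.0], [-0.0, 0.0, -1.0]]
contact_force: [0.2, 0.8, -0.2]
opening: 0.0854
grip_force: 0.0
```

Run:
```python
from h import *
go(.4312,-.2585,.25,.217); print(sense()['tool_pos'],sense()['opening'])
```

```text
shift mm [-169.7  589.7  -20.1] turn [ 0.0001  0.     -0.0364] t 6.08
[0.49222451 0.35214071 0.22982789] 0.08537667080306852
```

Request:
arm_command(commands=[{"x":-40,"y":200,"z":-20,"wx":0,"wy":0,"wz":-0.01,"hand":0},{"x":-40,"y":200,"z":-20,"wx":0,"wy":0,"wz":-0.01,"hand":0},{"x":-40,"y":200,"z":-20,"wx":0,"wy":0,"wz":-0.01,"hand":0},{"x":-40,"y":200,"z":-20,"wx":0,"wy":0,"wz":-0.01,"hand":0},{"x":-40,"y":200,"z":-20,"wx":0,"wy":0,"wz":-0.01,"hand":0},{"x":-90,"y":400,"z":-20,"wx":0,"wy":0,"wz":-0.036,"hand":0},{"x":-90,"y":400,"z":-20,"wx":0,"wy":0,"wz":-0.036,"hand":0},{"x":-90,"y":400,"z":-20,"wx":0,"wy":0,"wz":-0.036,"hand":0},{"x":-90,"y":400,"z":-20,"wx":0,"wy":0,"wz":-0.036,"hand":0},{"x":-90,"y":400,"z":-20,"wx":0,"wy":0,"wz":-0.036,"hand":0}])

```text
time_s: 6.92
tool_pos: [0.4753, -0.0595, 0.248]
tool_rot: [[0.977, 0.215, 0.0], [0.215, -0.977, -0.0], [0.0, 0.0, -1.0]]
contact_force: [0.3, -0.5, 0.5]
opening: 0.0854
grip_force: 0.0
```

Run:
```python
from h import *
go(.4312,-.2585,.25,.217); print(sense()['tool_pos'],sense()['opening'])
```

```text
shift mm [-85.8 184.9  -2. ] turn [ 0.0003 -0.0002 -0.0007] t 6.92
[ 0.47530255 -0.0595183   0.24797481] 0.08536204966111235
```

Request:
arm_command(commands=[{"x":-86,"y":185,"z":-2,"wx":0,"wy":0,"wz":0,"hand":0},{"x":-86,"y":185,"z":-2,"wx":0,"wy":0,"wz":0,"hand":0},{"x":-86,"y":185,"z":-2,"wx":0,"wy":0,"wz":0,"hand":0},{"x":-86,"y":185,"z":-2,"wx":0,"wy":0,"wz":0,"hand":0},{"x":-86,"y":185,"z":-2,"wx":0,"wy":0,"wz":0,"hand":0},{"x":-86,"y":185,"z":-2,"wx":0,"wy":0,"wz":0,"hand":0},{"x":-86,"y":185,"z":-2,"wx":0,"wy":0,"wz":0,"hand":0},{"x":-86,"y":185,"z":-2,"wx":0,"wy":0,"wz":0,"hand":0},{"x":-86,"y":185,"z":-2,"wx":0,"wy":0,"wz":0,"hand":0}])

```text
time_s: 7.67
tool_pos: [0.4323, -0.2546, 0.2497]
tool_rot: [[0.976, 0.218, -0.0], [0.218, -0.976, 0.001], [0.0, -0.001, -1.0]]
contact_force: [0.2, 0.8, -0.9]
opening: 0.0856
grip_force: 0.0
```

Run:
```python
from h import *
shot('wrist','w3'); s=sense(); print(s['tool_pos'],s['qd'].max())
seed=w2px('w3',[.4312,-.2585,.022])[0]; print(seed)
r=fit([('w3',seed)],[.4312,-.2585,.217]); [print(i) for i in r[:3]]
p=r[0][2]; go(p[0],p[1],.001,p[2],'grasp')
```

```text
[ 0.43238656 -0.25452873  0.24968081] 0.004929289435280511
[321.8794068  205.70565062]
(np.float64(0.0185), 0.022, array([ 0.4319, -0.2562,  0.2157]))
(np.float64(0.036), 0.018, array([ 0.4314, -0.2565,  0.2183]))
(np.float64(0.0557), 0.014, array([ 0.4316, -0.2564,  0.2115]))
grasp shift mm [ -0.9   1.8 248.7] turn [-0.001  -0.0002  0.0043] t 7.72
```

View pics/w3.png

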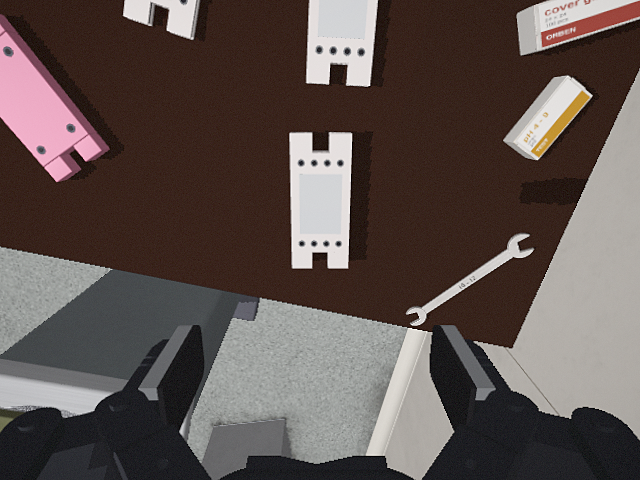

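Picture w3: the 22 mm cassette is at (321,200), clear on all sides, and the fit is clean. I grasp it.

Request:
arm_command(commands=[{"x":-0.9,"y":1.8,"z":40,"wx":0,"wy":0,"wz":0.004,"hand":0},{"x":-0.9,"y":1.8,"z":80,"wx":0,"wy":0,"wz":0.004,"hand":0},{"x":-0.9,"y":1.8,"z":120,"wx":0,"wy":0,"wz":0.004,"hand":0},{"x":-0.9,"y":1.8,"z":160,"wx":0,"wy":0,"wz":0.004,"hand":0},{"x":-0.9,"y":1.8,"z":200,"wx":0,"wy":0,"wz":0.004,"hand":0},{"x":-0.9,"y":1.8,"z":230,"wx":0,"wy":0,"wz":0.004,"hand":0},{"x":-0.9,"y":1.8,"z":245,"wx":0,"wy":0,"wz":0.004,"hand":0},{"x":-0.9,"y":1.8,"z":249,"wx":0,"wy":0,"wz":0.004,"hand":0},{"x":-0.9,"y":1.8,"z":249,"wx":0,"wy":0,"wz":0.004,"hand":0.1},{"x":-0.9,"y":1.8,"z":249,"wx":0,"wy":0,"wz":0.004,"hand":0.1}])

```text
time_s: 8.55
tool_pos: [0.4321, -0.2579, 0.0015]
tool_rot: [[0.977, 0.212, 0.001], [0.212, -0.977, -0.0], [0.001, 0.001, -1.0]]
contact_force: [-0.4, 0.4, 0.3]
opening: 0.0766
grip_force: 0.0
```

Run:
```python
from h import *
go(.4319,-.2562,.001,.2157); print(sense()['tool_pos'],sense()['contact_force'])
```

```text
shift mm [ 0.1 -1.7  0.5] turn [ 0.0005 -0.001  -0.0016] t 8.55
[ 0.43214181 -0.25789807  0.00153675] [-0.44059536  0.44626066  0.31302637]
```

Off by only 1.7 mm sideways. I correct that and close.

Request:
arm_command(commands=[{"x":0,"y":-1.7,"z":0,"wx":0,"wy":0,"wz":0,"hand":0.1},{"x":0,"y":-1.7,"z":0,"wx":0,"wy":0,"wz":0,"hand":1},{"x":0,"y":-1.7,"z":0,"wx":0,"wy":0,"wz":0,"hand":1},{"x":0,"y":-1.7,"z":0,"wx":0,"wy":0,"wz":0,"hand":1},{"x":0,"y":-1.7,"z":0,"wx":0,"wy":0,"wz":0,"hand":1},{"x":0,"y":-1.7,"z":0,"wx":0,"wy":0,"wz":0,"hand":1},{"x":0,"y":-1.7,"z":0,"wx":0,"wy":0,"wz":0,"hand":1},{"x":0,"y":-1.7,"z":0,"wx":0,"wy":0,"wz":0,"hand":1},{"x":0,"y":-1.7,"z":0,"wx":0,"wy":0,"wz":0,"hand":1}])

```text
time_s: 9.3
tool_pos: [0.4318, -0.2569, 0.0023]
tool_rot: [[0.977, 0.211, 0.002], [0.211, -0.977, -0.001], [0.002, 0.001, -1.0]]
contact_force: [0.2, 1.1, 8.0]
opening: 0.0546
grip_force: 63.4
```

Run:
```python
from h import *
s=sense(); R=np.array(s['tool_rot']); P=np.array([.4319,-.2562,0])
d=R.T@(P-s['tool_pos'])*1000; print('cassette in tool',d,'yaw tool',np.arctan2(R[1,0],R[0,0]),'z',s['tool_pos'],s['opening'],s['contact_force'])
y=.182; off=d[0]/1000
X=.5142-off*np.cos(y),.1785-off*np.sin(y); print('TCP target',X); go(*X,.2,y)
```

```text
cassette in tool [ 0.2844133  -0.63356828  2.31236431] yaw tool 0.21309545022070275 z [ 0.43175074 -0.25687743  0.0023126 ] 0.054637415801949425 [0.19140195 1.12614299 8.00145522]
TCP target (np.float64(0.5139202841630343), np.float64(0.1784485220736094))
 shift mm [ 172.8 -407.8 -197.9] turn [ 0.0013 -0.0021  0.0311] t 9.3
```

Request:
arm_command(commands=[{"x":0,"y":0,"z":-15,"wx":0,"wy":0,"wz":0,"hand":1},{"x":0,"y":0,"z":-50,"wx":0,"wy":0,"wz":0,"hand":1},{"x":0,"y":0,"z":-85,"wx":0,"wy":0,"wz":0,"hand":1},{"x":0,"y":-10,"z":-120,"wx":0,"wy":0,"wz":0,"hand":1},{"x":15,"y":-35,"z":-150,"wx":0,"wy":0,"wz":0,"hand":1},{"x":30,"y":-70,"z":-165,"wx":0,"wy":0,"wz":0.01,"hand":1},{"x":45,"y":-105,"z":-168,"wx":0,"wy":0,"wz":0.01,"hand":1},{"x":60,"y":-140,"z":-168,"wx":0,"wy":0,"wz":0.03,"hand":1},{"x":75,"y":-175,"z":-168,"wx":0,"wy":0,"wz":0.03,"hand":1},{"x":90,"y":-210,"z":-168,"wx":0,"wy":0,"wz":0.031,"hand":1}])

```text
time_s: 10.13
tool_pos: [0.4745, -0.0305, 0.1696]
tool_rot: [[0.984, 0.181, 0.001], [0.181, -0.984, 0.0], [0.001, -0.0, -1.0]]
contact_force: [0.8, -0.3, -1.4]
opening: 0.0549
grip_force: 64.5
```

Run:
```python
from h import *
go(.5139,.1784,.17,.182); s=sense();print(s['opening'],s['grip_force'],s['tool_pos'])
```

```text
shift mm [  76.5 -198.3   -0.3] turn [-0.0002 -0.0012 -0.0004] t 10.13
0.054905716561677594 64.53737497329712 [ 0.4745077  -0.03047075  0.16962263]
```

Request:
arm_command(commands=[{"x":15,"y":-38,"z":0,"wx":0,"wy":0,"wz":0,"hand":1},{"x":30,"y":-76,"z":0,"wx":0,"wy":0,"wz":0,"hand":1},{"x":45,"y":-114,"z":0,"wx":0,"wy":0,"wz":0,"hand":1},{"x":60,"y":-152,"z":0,"wx":0,"wy":0,"wz":0,"hand":1},{"x":72,"y":-180,"z":0,"wx":0,"wy":0,"wz":0,"hand":1},{"x":75,"y":-192,"z":0,"wx":0,"wy":0,"wz":0,"hand":1},{"x":75,"y":-192,"z":0,"wx":0,"wy":0,"wz":0,"hand":1},{"x":75,"y":-192,"z":0,"wx":0,"wy":0,"wz":0,"hand":1},{"x":75,"y":-192,"z":0,"wx":0,"wy":0,"wz":0,"hand":1},{"x":75,"y":-192,"z":0,"wx":0,"wy":0,"wz":0,"hand":1}])

```text
time_s: 10.97
tool_pos: [0.5134, 0.1674, 0.1691]
tool_rot: [[0.984, 0.177, -0.0], [0.177, -0.984, -0.001], [-0.001, 0.001, -1.0]]
contact_force: [-0.4, 0.6, -1.3]
opening: 0.0544
grip_force: 64.4
```

Run:
```python
from h import *
go(.5139,.1784,.14,.182); f=shot('wrist','w4')
im=f['pixels'][:,:,::-1]; cv2.imwrite('pics/w4c.png',cv2.resize(im[60:360,180:460],None,fx=2,fy=2,interpolation=cv2.INTER_CUBIC))
```

```text
shift mm [  2.5 -10.7  29.1] turn [ 0.0012  0.0005 -0.0038] t 10.97
```

View pics/w4c.png

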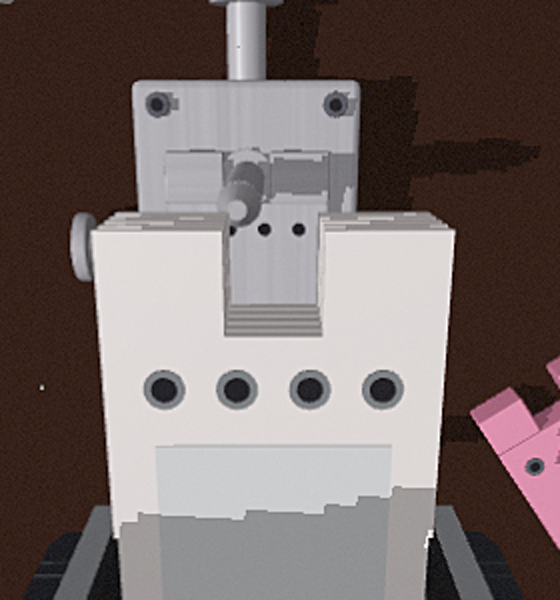

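Crop w4c: the cassette's top front edge runs from (93,230) to (455,230), with the notch at x 226..321 and its floor at y≈335. The +x rod tip is at (237,209). I compute the correction from these.

Run:
```python
from h import *
s=sense();R=np.array(s['tool_rot']);p=np.array(s['tool_pos'])
c=lambda l:np.array(l,float)/2-.25+[180,60]
X=px2w('w4',c([(93,230),(455,230),(227,232),(321,232),(226,335),(321,335)]),p[2]+.0197)
print('front in tool',((X-p)@R*1000).round(1)[:,:2])
r=px2w('w4',c([(237,209)]),.112)[0]; print('rod',r, 'expect',.5142+.056*np.cos(.182),.1785+.056*np.sin(.182))
```

```text
front in tool [[ 65.4 -28.6]
 [ 65.4  26.5]
 [ 65.1  -8.2]
 [ 65.1   6.1]
 [ 48.8  -8.7]
 [ 48.8   6.4]]
rod [0.56942074 0.18799316 0.112     ] expect 0.5692750853068218 0.18863582648067256
```

Run:
```python
from h import *
go(.5143,.1773,.135,.182)
```

```text
shift mm [ 2.5 -9.3 34. ] turn [ 0.0009  0.0003 -0.0036] t 11.02
```

Request:
arm_command(commands=[{"x":2.5,"y":-9.3,"z":10,"wx":0,"wy":0,"wz":-0.0036,"hand":1},{"x":2.5,"y":-9.3,"z":34,"wx":0,"wy":0,"wz":-0.0036,"hand":1},{"x":2.5,"y":-9.3,"z":34,"wx":0,"wy":0,"wz":-0.0036,"hand":1},{"x":2.5,"y":-9.3,"z":34,"wx":0,"wy":0,"wz":-0.0036,"hand":1},{"x":2.5,"y":-9.3,"z":34,"wx":0,"wy":0,"wz":-0.0036,"hand":1}])

```text
time_s: 11.43
tool_pos: [0.5145, 0.1792, 0.135]
tool_rot: [[0.983, 0.184, -0.0], [0.184, -0.983, -0.0], [-0.0, 0.0, -1.0]]
contact_force: [-0.1, -0.2, -0.5]
opening: 0.0551
grip_force: 64.3
```

Run:
```python
from h import *
go(.5143,.1773,.0343,.182)
```

```text
shift mm [ -0.6   1.8 100.7] turn [0.0004 0.0001 0.0027] t 11.43
```

Request:
arm_command(commands=[{"x":-0.6,"y":1.8,"z":5,"wx":0,"wy":0,"wz":0.002,"hand":1},{"x":-0.6,"y":1.8,"z":5,"wx":0,"wy":0,"wz":0.002,"hand":1},{"x":-0.6,"y":1.8,"z":5,"wx":0,"wy":0,"wz":0.002,"hand":1},{"x":-0.6,"y":1.8,"z":5,"wx":0,"wy":0,"wz":0.002,"hand":1},{"x":-0.6,"y":1.8,"z":5,"wx":0,"wy":0,"wz":0.002,"hand":1},{"x":-0.6,"y":1.8,"z":5,"wx":0,"wy":0,"wz":0.002,"hand":1}])

```text
time_s: 11.93
tool_pos: [0.5143, 0.1778, 0.13]
tool_rot: [[0.983, 0.182, 0.0], [0.182, -0.983, 0.0], [0.0, -0.0, -1.0]]
contact_force: [0.3, 0.0, -0.8]
opening: 0.0543
grip_force: 64.4
```

Run:
```python
from h import *
go(.5143,.1773,.0343,.182)
```

```text
shift mm [-0.1  0.5 95.7] turn [-0.0001 -0.0005  0.0014] t 11.93
```

Aligned to within 0.5 mm. I lower it over the rods.

Request:
arm_command(commands=[{"x":0,"y":0.3,"z":12,"wx":0,"wy":0,"wz":0,"hand":1},{"x":0,"y":0.3,"z":24,"wx":0,"wy":0,"wz":0,"hand":1},{"x":0,"y":0.3,"z":36,"wx":0,"wy":0,"wz":0,"hand":1},{"x":0,"y":0.3,"z":48,"wx":0,"wy":0,"wz":0,"hand":1},{"x":0,"y":0.3,"z":60,"wx":0,"wy":0,"wz":0,"hand":1},{"x":0,"y":0.3,"z":72,"wx":0,"wy":0,"wz":0,"hand":1},{"x":0,"y":0.3,"z":82,"wx":0,"wy":0,"wz":0,"hand":1},{"x":0,"y":0.3,"z":88,"wx":0,"wy":0,"wz":0,"hand":1},{"x":0,"y":0.3,"z":92,"wx":0,"wy":0,"wz":0,"hand":1},{"x":0,"y":0.3,"z":92,"wx":0,"wy":0,"wz":0,"hand":1}])

```text
time_s: 12.77
tool_pos: [0.5139, 0.1774, 0.0373]
tool_rot: [[0.983, 0.182, -0.001], [0.182, -0.983, -0.0], [-0.001, 0.0, -1.0]]
contact_force: [-0.8, -0.9, -0.4]
opening: 0.0549
grip_force: 64.5
```

Request:
arm_command(commands=[{"x":0,"y":0,"z":2,"wx":0,"wy":0,"wz":0,"hand":1},{"x":0,"y":0,"z":3.5,"wx":0,"wy":0,"wz":0,"hand":1},{"x":0,"y":0,"z":3.5,"wx":0,"wy":0,"wz":0,"hand":1},{"x":0,"y":0,"z":3.5,"wx":0,"wy":0,"wz":0,"hand":1}])

```text
time_s: 13.1
tool_pos: [0.5143, 0.1775, 0.0346]
tool_rot: [[0.983, 0.182, 0.001], [0.182, -0.983, 0.0], [0.001, -0.0, -1.0]]
contact_force: [0.3, 0.2, -1.2]
opening: 0.0546
grip_force: 64.5
```

Request:
arm_command(commands=[{"x":0,"y":0,"z":0.8,"wx":0,"wy":0,"wz":0,"hand":1},{"x":0,"y":0,"z":0.8,"wx":0,"wy":0,"wz":0,"hand":0.2},{"x":0,"y":0,"z":0.8,"wx":0,"wy":0,"wz":0,"hand":0},{"x":0,"y":0,"z":0.8,"wx":0,"wy":0,"wz":0,"hand":0},{"x":0,"y":0,"z":0.8,"wx":0,"wy":0,"wz":0,"hand":0},{"x":0,"y":0,"z":-20,"wx":0,"wy":0,"wz":0,"hand":0},{"x":0,"y":0,"z":-50,"wx":0,"wy":0,"wz":0,"hand":0},{"x":0,"y":0,"z":-60,"wx":0,"wy":0,"wz":0,"hand":0.5},{"x":0,"y":0,"z":-60,"wx":0,"wy":0,"wz":0,"hand":1},{"x":0,"y":0,"z":-60,"wx":0,"wy":0,"wz":0,"hand":1}])

```text
time_s: 13.93
tool_pos: [0.5143, 0.1777, 0.0944]
tool_rot: [[0.983, 0.183, 0.001], [0.183, -0.983, 0.0], [0.001, -0.0, -1.0]]
contact_force: [-0.4, -0.3, -0.0]
opening: 0.0518
grip_force: 0.0
```

Request:
arm_command(commands=[{"x":0,"y":0,"z":0,"wx":0,"wy":0,"wz":0,"hand":1},{"x":0,"y":0,"z":0,"wx":0,"wy":0,"wz":0,"hand":1},{"x":0,"y":0,"z":0,"wx":0,"wy":0,"wz":0,"hand":1},{"x":0,"y":0,"z":15,"wx":0,"wy":0,"wz":0,"hand":1},{"x":0,"y":0,"z":30,"wx":0,"wy":0,"wz":0,"hand":1},{"x":0,"y":0,"z":37,"wx":0,"wy":0,"wz":0,"hand":1},{"x":0,"y":0,"z":37,"wx":0,"wy":0,"wz":0,"hand":1},{"x":0,"y":0,"z":37,"wx":0,"wy":0,"wz":0,"hand":1}])

```text
time_s: 14.6
tool_pos: [0.5138, 0.1772, 0.0568]
tool_rot: [[0.983, 0.182, -0.001], [0.182, -0.983, -0.0], [-0.001, 0.0, -1.0]]
contact_force: [-0.1, -0.4, -0.6]
opening: 0.0001
grip_force: 0.0
```

Request:
arm_command(commands=[{"x":0,"y":0,"z":2,"wx":0,"wy":0,"wz":0,"hand":1},{"x":0,"y":0,"z":4,"wx":0,"wy":0,"wz":0,"hand":1},{"x":0,"y":0,"z":5,"wx":0,"wy":0,"wz":0,"hand":1},{"x":0,"y":0,"z":5,"wx":0,"wy":0,"wz":0,"hand":1},{"x":0,"y":0,"z":5,"wx":0,"wy":0,"wz":0,"hand":1},{"x":0,"y":0,"z":5,"wx":0,"wy":0,"wz":0,"hand":1}])

```text
time_s: 15.1
tool_pos: [0.5147, 0.1775, 0.0541]
tool_rot: [[0.983, 0.182, 0.002], [0.182, -0.983, 0.001], [0.002, -0.001, -1.0]]
contact_force: [-1.3, -0.2, 13.4]
opening: 0.0002
grip_force: 6.1
```

Request:
arm_command(commands=[{"x":0,"y":0,"z":-15,"wx":0,"wy":0,"wz":0,"hand":1},{"x":0,"y":0,"z":-50,"wx":0,"wy":0,"wz":0,"hand":1},{"x":0,"y":0,"z":-90,"wx":0,"wy":0,"wz":0,"hand":1},{"x":0,"y":0,"z":-130,"wx":0,"wy":0,"wz":0,"hand":0.5},{"x":0,"y":35,"z":-150,"wx":0,"wy":0,"wz":0,"hand":0},{"x":0,"y":70,"z":-170,"wx":0,"wy":0,"wz":0,"hand":0},{"x":0,"y":110,"z":-190,"wx":0,"wy":0,"wz":0,"hand":0},{"x":0,"y":150,"z":-195,"wx":0,"wy":0,"wz":0,"hand":0},{"x":0,"y":190,"z":-195,"wx":0,"wy":0,"wz":0,"hand":0},{"x":0,"y":230,"z":-195,"wx":0,"wy":0,"wz":0,"hand":0}])

```text
time_s: 15.93
tool_pos: [0.5566, -0.0508, 0.2487]
tool_rot: [[0.983, 0.182, 0.003], [0.182, -0.983, -0.0], [0.003, 0.001, -1.0]]
contact_force: [-0.1, 0.2, -0.6]
opening: 0.0828
grip_force: 0.0
```

Run:
```python
from h import *
go(.6027,-.2359,.25,.17)
```

```text
shift mm [ 11.6 190.4  -1.1] turn [ 0.0005 -0.0026  0.0135] t 15.93
```

Request:
arm_command(commands=[{"x":2,"y":38,"z":0,"wx":0,"wy":0,"wz":0,"hand":0},{"x":5,"y":78,"z":0,"wx":0,"wy":0,"wz":0.01,"hand":0},{"x":8,"y":118,"z":0,"wx":0,"wy":0,"wz":0.01,"hand":0},{"x":11,"y":158,"z":0,"wx":0,"wy":0,"wz":0.013,"hand":0},{"x":11,"y":186,"z":0,"wx":0,"wy":0,"wz":0.013,"hand":0},{"x":11,"y":186,"z":0,"wx":0,"wy":0,"wz":0.013,"hand":0},{"x":11,"y":186,"z":0,"wx":0,"wy":0,"wz":0.013,"hand":0},{"x":11,"y":186,"z":0,"wx":0,"wy":0,"wz":0.013,"hand":0},{"x":11,"y":186,"z":0,"wx":0,"wy":0,"wz":0.013,"hand":0},{"x":11,"y":186,"z":0,"wx":0,"wy":0,"wz":0.013,"hand":0}])

```text
time_s: 16.77
tool_pos: [0.6011, -0.2275, 0.2474]
tool_rot: [[0.985, 0.172, 0.0], [0.172, -0.985, 0.001], [0.0, -0.001, -1.0]]
contact_force: [-0.0, 0.1, 0.3]
opening: 0.0852
grip_force: 0.0
```

```bash
cat > look.py <<'E'
import sys; from h import *
fn=sys.argv[1]; p0=[float(a) for a in sys.argv[2:5]]; th=float(sys.argv[5]); zt=float(sys.argv[6])
shot('wrist',fn); seed=w2px(fn,[p0[0],p0[1],th])[0]; print('seed',seed.round(0),sense()['tool_pos'])
r=fit([(fn,seed)],p0); [print(i) for i in r[:3]]
p=r[0][2]; go(p[0],p[1],zt,p[2],'grasp')
E
python3 look.py w5 .6027 -.2359 .17 .014 -.001
```

```text
seed [327. 202.] [ 0.60109689 -0.22778952  0.2474615 ]
(np.float64(0.017), 0.014, array([ 0.603, -0.237,  0.17 ]))
(np.float64(0.022), 0.018, array([ 0.6033, -0.2369,  0.1691]))
(np.float64(0.0357), 0.01, array([ 0.6028, -0.2372,  0.169 ]))
grasp shift mm [2.000e-01 9.600e+00 2.485e+02] turn [-0.0008 -0.0003  0.0028] t 16.82
```

View pics/w5.png

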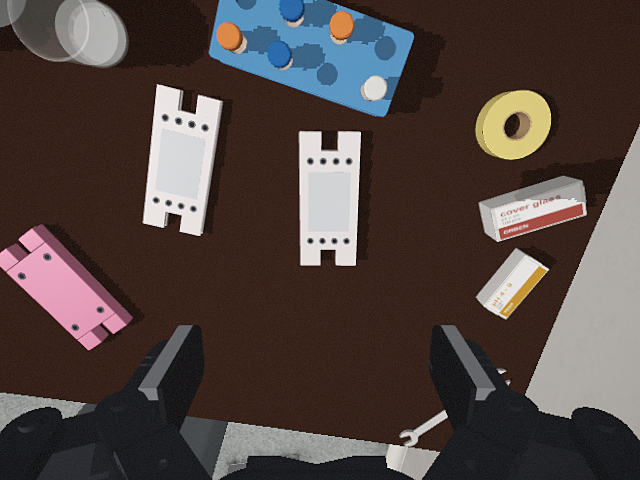

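Picture w5: B (14 mm) is at (330,200) and C at (182,160), with the rack ahead at (310,50). B is clear to grasp.

Request:
arm_command(commands=[{"x":0.2,"y":8.5,"z":40,"wx":0,"wy":0,"wz":0.003,"hand":0},{"x":0.2,"y":8.5,"z":80,"wx":0,"wy":0,"wz":0.003,"hand":0},{"x":0.2,"y":8.5,"z":120,"wx":0,"wy":0,"wz":0.003,"hand":0},{"x":0.2,"y":8.5,"z":160,"wx":0,"wy":0,"wz":0.003,"hand":0},{"x":0.2,"y":8.5,"z":200,"wx":0,"wy":0,"wz":0.003,"hand":0},{"x":0.2,"y":8.5,"z":230,"wx":0,"wy":0,"wz":0.003,"hand":0},{"x":0.2,"y":8.5,"z":244,"wx":0,"wy":0,"wz":0.003,"hand":0},{"x":0.2,"y":8.5,"z":247,"wx":0,"wy":0,"wz":0.003,"hand":0.1},{"x":0.2,"y":8.5,"z":247,"wx":0,"wy":0,"wz":0.003,"hand":0.1},{"x":0.2,"y":8.5,"z":247,"wx":0,"wy":0,"wz":0.003,"hand":0.1}])

```text
time_s: 17.65
tool_pos: [0.6041, -0.2385, 0.0023]
tool_rot: [[0.986, 0.167, 0.003], [0.167, -0.986, -0.002], [0.003, 0.002, -1.0]]
contact_force: [0.6, -1.3, 0.1]
opening: 0.0768
grip_force: 0.0
```

Run:
```python
from h import *
go(.603,-.237,.0,.17); print(sense()['tool_pos'],sense()['contact_force'])
```

```text
shift mm [-0.8 -1.7  2.3] turn [ 0.0021 -0.003  -0.0023] t 17.65
[ 0.60407347 -0.23854705  0.00232953] [ 0.62060768 -1.3390379   0.10954665]
```

Request:
arm_command(commands=[{"x":-0.8,"y":-1.7,"z":2,"wx":0,"wy":0,"wz":0,"hand":0.1},{"x":-0.8,"y":-1.7,"z":2,"wx":0,"wy":0,"wz":0,"hand":0.1},{"x":-0.8,"y":-1.7,"z":2,"wx":0,"wy":0,"wz":0,"hand":1},{"x":-0.8,"y":-1.7,"z":2,"wx":0,"wy":0,"wz":0,"hand":1},{"x":-0.8,"y":-1.7,"z":2,"wx":0,"wy":0,"wz":0,"hand":1},{"x":-0.8,"y":-1.7,"z":2,"wx":0,"wy":0,"wz":0,"hand":1},{"x":-0.8,"y":-1.7,"z":2,"wx":0,"wy":0,"wz":0,"hand":1},{"x":-0.8,"y":-1.7,"z":2,"wx":0,"wy":0,"wz":0,"hand":1},{"x":-0.8,"y":-1.7,"z":2,"wx":0,"wy":0,"wz":0,"hand":1}])

```text
time_s: 18.4
tool_pos: [0.6022, -0.2368, -0.0002]
tool_rot: [[0.986, 0.167, 0.002], [0.167, -0.986, -0.001], [0.002, 0.001, -1.0]]
contact_force: [-0.2, 0.0, 5.9]
opening: 0.0541
grip_force: 64.2
```

```bash
cat > held.py <<'E'
import sys; from h import *
P=np.array([float(sys.argv[1]),float(sys.argv[2]),0])
s=sense(); R=np.array(s['tool_rot']); d=R.T@(P-s['tool_pos'])*1000; print('in tool',d.round(2),s['tool_pos'].round(4),s['opening'],s['contact_force'].round(1))
y=.182; off=d[0]/1000-.0002
X=.5143-off*np.cos(y),.1773-off*np.sin(y); print('TCP target',np.round(X,4)); go(*X,.18,y)
E
python3 held.py .603 -.237
```

```text
in tool [ 0.73  0.28 -0.2 ] [ 6.022e-01 -2.368e-01 -2.000e-04] 0.05413448659164655 [-0.2  0.   5.9]
TCP target [0.5138 0.1772]
 shift mm [ -17.9 -422.8 -180.7] turn [ 0.001  -0.0018 -0.0147] t 18.4
```

Request:
arm_command(commands=[{"x":0,"y":0,"z":-12,"wx":0,"wy":0,"wz":0,"hand":1},{"x":0,"y":0,"z":-45,"wx":0,"wy":0,"wz":0,"hand":1},{"x":0,"y":0,"z":-80,"wx":0,"wy":0,"wz":0,"hand":1},{"x":0,"y":0,"z":-115,"wx":0,"wy":0,"wz":0,"hand":1},{"x":0,"y":-20,"z":-145,"wx":0,"wy":0,"wz":0,"hand":1},{"x":0,"y":-50,"z":-165,"wx":0,"wy":0,"wz":-0.01,"hand":1},{"x":-3,"y":-85,"z":-168,"wx":0,"wy":0,"wz":-0.014,"hand":1},{"x":-6,"y":-120,"z":-168,"wx":0,"wy":0,"wz":-0.014,"hand":1},{"x":-8,"y":-155,"z":-168,"wx":0,"wy":0,"wz":-0.014,"hand":1},{"x":-10,"y":-190,"z":-168,"wx":0,"wy":0,"wz":-0.014,"hand":1}])

```text
time_s: 19.23
tool_pos: [0.5592, -0.0492, 0.1674]
tool_rot: [[0.984, 0.18, 0.001], [0.18, -0.984, 0.0], [0.001, -0.0, -1.0]]
contact_force: [0.0, 0.7, -1.0]
opening: 0.0542
grip_force: 63.7
```

Request:
arm_command(commands=[{"x":-1,"y":-35,"z":0,"wx":0,"wy":0,"wz":0,"hand":1},{"x":-3,"y":-70,"z":0,"wx":0,"wy":0,"wz":0,"hand":1},{"x":-5,"y":-105,"z":0,"wx":0,"wy":0,"wz":0,"hand":1},{"x":-6,"y":-140,"z":0,"wx":0,"wy":0,"wz":0,"hand":1},{"x":-7,"y":-175,"z":0,"wx":0,"wy":0,"wz":0,"hand":1},{"x":-8,"y":-205,"z":0,"wx":0,"wy":0,"wz":0,"hand":1},{"x":-8,"y":-222,"z":0,"wx":0,"wy":0,"wz":0,"hand":1},{"x":-8,"y":-222,"z":0,"wx":0,"wy":0,"wz":0,"hand":1},{"x":-8,"y":-222,"z":0,"wx":0,"wy":0,"wz":0,"hand":1},{"x":-8,"y":-222,"z":0,"wx":0,"wy":0,"wz":0,"hand":1}])

```text
time_s: 20.07
tool_pos: [0.5122, 0.165, 0.1669]
tool_rot: [[0.984, 0.179, 0.001], [0.179, -0.984, -0.001], [0.001, 0.001, -1.0]]
contact_force: [-0.1, -0.8, -1.2]
opening: 0.0545
grip_force: 63.7
```

Run:
```python
from h import *
go(.5138,.1772,.13,.182); print(sense()['grip_force'],sense()['tool_pos'])
```

```text
shift mm [  3.7 -11.8  36.9] turn [ 0.0008 -0.0007 -0.0018] t 20.07
63.68866682052612 [0.51224885 0.16499007 0.16688718]
```

Request:
arm_command(commands=[{"x":3.5,"y":-10.3,"z":15,"wx":0,"wy":0,"wz":-0.002,"hand":1},{"x":3.5,"y":-10.3,"z":37,"wx":0,"wy":0,"wz":-0.002,"hand":1},{"x":3.5,"y":-10.3,"z":37,"wx":0,"wy":0,"wz":-0.002,"hand":1},{"x":3.5,"y":-10.3,"z":37,"wx":0,"wy":0,"wz":-0.002,"hand":1},{"x":3.5,"y":-10.3,"z":37,"wx":0,"wy":0,"wz":-0.002,"hand":1},{"x":3.5,"y":-10.3,"z":37,"wx":0,"wy":0,"wz":-0.002,"hand":1},{"x":3.5,"y":-10.3,"z":37,"wx":0,"wy":0,"wz":-0.002,"hand":1},{"x":3.5,"y":-10.3,"z":37,"wx":0,"wy":0,"wz":-0.002,"hand":1}])

```text
time_s: 20.73
tool_pos: [0.514, 0.1768, 0.1301]
tool_rot: [[0.983, 0.182, 0.001], [0.182, -0.983, 0.0], [0.001, -0.0, -1.0]]
contact_force: [-0.5, -0.4, -2.1]
opening: 0.0542
grip_force: 63.8
```

Run:
```python
from h import *
go(.5138,.1772,.0538,.182)
```

```text
shift mm [-0.3 -0.4 76.3] turn [-0.0001 -0.0014  0.001 ] t 20.73
```

Good. I lower to about 1.5 mm above contact (bottom level with the TCP, pile top at 54 mm).

Request:
arm_command(commands=[{"x":-0.2,"y":-0.3,"z":12,"wx":0,"wy":0,"wz":0,"hand":1},{"x":-0.2,"y":-0.3,"z":24,"wx":0,"wy":0,"wz":0,"hand":1},{"x":-0.2,"y":-0.3,"z":36,"wx":0,"wy":0,"wz":0,"hand":1},{"x":-0.2,"y":-0.3,"z":48,"wx":0,"wy":0,"wz":0,"hand":1},{"x":-0.2,"y":-0.3,"z":60,"wx":0,"wy":0,"wz":0,"hand":1},{"x":-0.2,"y":-0.3,"z":68,"wx":0,"wy":0,"wz":0,"hand":1},{"x":-0.2,"y":-0.3,"z":73,"wx":0,"wy":0,"wz":0,"hand":1},{"x":-0.2,"y":-0.3,"z":75,"wx":0,"wy":0,"wz":0,"hand":1},{"x":-0.2,"y":-0.3,"z":76,"wx":0,"wy":0,"wz":0,"hand":1},{"x":-0.2,"y":-0.3,"z":76,"wx":0,"wy":0,"wz":0,"hand":1}])

```text
time_s: 21.57
tool_pos: [0.5135, 0.1772, 0.0539]
tool_rot: [[0.983, 0.182, 0.001], [0.182, -0.983, 0.0], [0.001, -0.0, -1.0]]
contact_force: [0.3, 0.4, -1.1]
opening: 0.054
grip_force: 63.8
```

Request:
arm_command(commands=[{"x":0,"y":0,"z":0,"wx":0,"wy":0,"wz":0,"hand":1},{"x":0,"y":0,"z":0,"wx":0,"wy":0,"wz":0,"hand":1}])

```text
time_s: 21.73
tool_pos: [0.5138, 0.1773, 0.0538]
tool_rot: [[0.983, 0.182, 0.001], [0.182, -0.983, 0.0], [0.001, -0.0, -1.0]]
contact_force: [0.6, -0.0, 0.8]
opening: 0.0543
grip_force: 64.0
```

Just touching. I release, rise, shut the fingers and approach to press (top expected at 68 mm).

Request:
arm_command(commands=[{"x":0,"y":0,"z":0.3,"wx":0,"wy":0,"wz":0,"hand":1},{"x":0,"y":0,"z":0.3,"wx":0,"wy":0,"wz":0,"hand":0.2},{"x":0,"y":0,"z":0.3,"wx":0,"wy":0,"wz":0,"hand":0},{"x":0,"y":0,"z":0.3,"wx":0,"wy":0,"wz":0,"hand":0},{"x":0,"y":0,"z":0.3,"wx":0,"wy":0,"wz":0,"hand":0},{"x":0,"y":0,"z":-20,"wx":0,"wy":0,"wz":0,"hand":0},{"x":0,"y":0,"z":-50,"wx":0,"wy":0,"wz":0,"hand":0},{"x":0,"y":0,"z":-56,"wx":0,"wy":0,"wz":0,"hand":0.5},{"x":0,"y":0,"z":-56,"wx":0,"wy":0,"wz":0,"hand":1},{"x":0,"y":0,"z":-56,"wx":0,"wy":0,"wz":0,"hand":1}])

```text
time_s: 22.57
tool_pos: [0.5132, 0.1774, 0.1092]
tool_rot: [[0.983, 0.183, 0.0], [0.183, -0.983, 0.0], [0.0, -0.0, -1.0]]
contact_force: [-0.2, -0.2, -0.6]
opening: 0.0512
grip_force: 0.0
```

Request:
arm_command(commands=[{"x":0,"y":0,"z":0,"wx":0,"wy":0,"wz":0,"hand":1},{"x":0,"y":0,"z":0,"wx":0,"wy":0,"wz":0,"hand":1},{"x":0,"y":0,"z":0,"wx":0,"wy":0,"wz":0,"hand":1},{"x":0,"y":0,"z":15,"wx":0,"wy":0,"wz":0,"hand":1},{"x":0,"y":0,"z":30,"wx":0,"wy":0,"wz":0,"hand":1},{"x":0,"y":0,"z":38,"wx":0,"wy":0,"wz":0,"hand":1},{"x":0,"y":0,"z":42,"wx":0,"wy":0,"wz":0,"hand":1},{"x":0,"y":0,"z":44,"wx":0,"wy":0,"wz":0,"hand":1},{"x":0,"y":0,"z":44,"wx":0,"wy":0,"wz":0,"hand":1},{"x":0,"y":0,"z":44,"wx":0,"wy":0,"wz":0,"hand":1}])

```text
time_s: 23.4
tool_pos: [0.5123, 0.1769, 0.068]
tool_rot: [[0.983, 0.182, -0.002], [0.182, -0.983, 0.001], [-0.001, -0.002, -1.0]]
contact_force: [-7.1, -1.4, 29.8]
opening: 0.0002
grip_force: 14.9
```

Request:
arm_command(commands=[{"x":0,"y":0,"z":-15,"wx":0,"wy":0,"wz":0,"hand":1},{"x":0,"y":0,"z":-50,"wx":0,"wy":0,"wz":0,"hand":1},{"x":0,"y":0,"z":-90,"wx":0,"wy":0,"wz":0,"hand":1},{"x":0,"y":0,"z":-130,"wx":0,"wy":0,"wz":0,"hand":0.5},{"x":0,"y":35,"z":-150,"wx":0,"wy":0,"wz":0.1,"hand":0},{"x":10,"y":70,"z":-170,"wx":0,"wy":0,"wz":0.2,"hand":0},{"x":20,"y":110,"z":-178,"wx":0,"wy":0,"wz":0.247,"hand":0},{"x":30,"y":150,"z":-178,"wx":0,"wy":0,"wz":0.247,"hand":0},{"x":40,"y":190,"z":-178,"wx":0,"wy":0,"wz":0.247,"hand":0},{"x":48,"y":230,"z":-178,"wx":0,"wy":0,"wz":0.247,"hand":0}])

```text
time_s: 24.23
tool_pos: [0.6031, -0.0418, 0.2434]
tool_rot: [[0.998, -0.063, 0.0], [-0.063, -0.998, 0.0], [0.0, -0.0, -1.0]]
contact_force: [1.2, 0.7, -0.6]
opening: 0.0837
grip_force: 0.0
```

Run:
```python
from h import *
go(.6126,-.0919,.25,-.065)
```

```text
shift mm [12.6 49.4 -6.6] turn [-0.0002 -0.0004  0.0019] t 24.23
```

Request:
arm_command(commands=[{"x":12,"y":35,"z":-6,"wx":0,"wy":0,"wz":0.002,"hand":0},{"x":12,"y":44,"z":-6,"wx":0,"wy":0,"wz":0.002,"hand":0},{"x":12,"y":44,"z":-6,"wx":0,"wy":0,"wz":0.002,"hand":0},{"x":12,"y":44,"z":-6,"wx":0,"wy":0,"wz":0.002,"hand":0},{"x":12,"y":44,"z":-6,"wx":0,"wy":0,"wz":0.002,"hand":0},{"x":12,"y":44,"z":-6,"wx":0,"wy":0,"wz":0.002,"hand":0},{"x":12,"y":44,"z":-6,"wx":0,"wy":0,"wz":0.002,"hand":0}])

```text
time_s: 24.82
tool_pos: [0.6115, -0.0826, 0.2491]
tool_rot: [[0.998, -0.063, -0.001], [-0.063, -0.998, 0.001], [-0.001, -0.001, -1.0]]
contact_force: [-0.0, 0.0, 0.6]
opening: 0.0853
grip_force: 0.0
```

```bash
python3 look.py w6 .6126 -.0919 -.065 .010 -.002
```

```text
seed [328. 199.] [ 0.61157716 -0.08297812  0.24915194]
(np.float64(0.0202), 0.01, array([ 0.6133, -0.0926, -0.0672]))
(np.float64(0.0214), 0.014, array([ 0.6136, -0.0925, -0.0675]))
(np.float64(0.0352), 0.018, array([ 0.6138, -0.0924, -0.0657]))
grasp shift mm [  2.4   9.7 251.1] turn [-0.0008  0.0004  0.0041] t 24.87
```

View pics/w6.png

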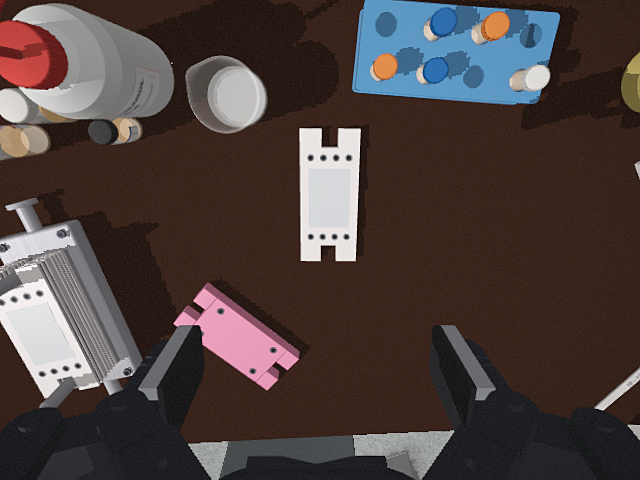

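Picture w6: C (10 mm) is at (330,195), clear of the beaker at (230,95). The two cassettes sit squarely in the holder. I grasp C.

Request:
arm_command(commands=[{"x":2.4,"y":8.5,"z":40,"wx":0,"wy":0,"wz":0.004,"hand":0},{"x":2.4,"y":8.5,"z":80,"wx":0,"wy":0,"wz":0.004,"hand":0},{"x":2.4,"y":8.5,"z":120,"wx":0,"wy":0,"wz":0.004,"hand":0},{"x":2.4,"y":8.5,"z":160,"wx":0,"wy":0,"wz":0.004,"hand":0},{"x":2.4,"y":8.5,"z":200,"wx":0,"wy":0,"wz":0.004,"hand":0},{"x":2.4,"y":8.5,"z":230,"wx":0,"wy":0,"wz":0.004,"hand":0},{"x":2.4,"y":8.5,"z":244,"wx":0,"wy":0,"wz":0.004,"hand":0},{"x":2.4,"y":8.5,"z":249,"wx":0,"wy":0,"wz":0.004,"hand":0.1},{"x":2.4,"y":8.5,"z":249,"wx":0,"wy":0,"wz":0.004,"hand":0.1},{"x":2.4,"y":8.5,"z":249,"wx":0,"wy":0,"wz":0.004,"hand":0.1}])

```text
time_s: 25.7
tool_pos: [0.6149, -0.0938, 0.002]
tool_rot: [[0.998, -0.069, 0.003], [-0.069, -0.998, -0.001], [0.003, 0.001, -1.0]]
contact_force: [0.6, -0.7, 0.6]
opening: 0.0771
grip_force: 0.0
```

Run:
```python
from h import *
go(.6133,-.0926,-.001,-.067); print(sense()['tool_pos'],sense()['contact_force'])
```

```text
shift mm [-1.7 -1.   2.9] turn [ 0.0006 -0.0029 -0.0023] t 25.7
[ 0.61488367 -0.09375476  0.00195402] [ 0.61207228 -0.70709243  0.55621881]
```

Request:
arm_command(commands=[{"x":-1.3,"y":-1,"z":2.5,"wx":0,"wy":0,"wz":-0.002,"hand":0.1},{"x":-1.3,"y":-1,"z":2.5,"wx":0,"wy":0,"wz":-0.002,"hand":0.1},{"x":-1.3,"y":-1,"z":2.5,"wx":0,"wy":0,"wz":-0.002,"hand":1},{"x":-1.3,"y":-1,"z":2.5,"wx":0,"wy":0,"wz":-0.002,"hand":1},{"x":-1.3,"y":-1,"z":2.5,"wx":0,"wy":0,"wz":-0.002,"hand":1},{"x":-1.3,"y":-1,"z":2.5,"wx":0,"wy":0,"wz":-0.002,"hand":1},{"x":-1.3,"y":-1,"z":2.5,"wx":0,"wy":0,"wz":-0.002,"hand":1},{"x":-1.3,"y":-1,"z":2.5,"wx":0,"wy":0,"wz":-0.002,"hand":1},{"x":-1.3,"y":-1,"z":2.5,"wx":0,"wy":0,"wz":-0.002,"hand":1}])

```text
time_s: 26.45
tool_pos: [0.6129, -0.0925, -0.0007]
tool_rot: [[0.998, -0.068, 0.002], [-0.068, -0.998, 0.0], [0.002, -0.0, -1.0]]
contact_force: [-0.9, 0.5, 7.5]
opening: 0.054
grip_force: 63.1
```

```bash
python3 held.py .6133 -.0926
```

```text
in tool [ 0.42  0.05 -0.74] [ 0.6129 -0.0925 -0.0007] 0.054046443887723054 [-0.9  0.5  7.5]
TCP target [0.5141 0.1773]
 shift mm [-116.5 -262.5 -180.9] turn [ 1.000e-04 -1.700e-03 -2.496e-01] t 26.45
```

Request:
arm_command(commands=[{"x":0,"y":0,"z":-12,"wx":0,"wy":0,"wz":0,"hand":1},{"x":0,"y":0,"z":-45,"wx":0,"wy":0,"wz":0,"hand":1},{"x":0,"y":0,"z":-80,"wx":0,"wy":0,"wz":0,"hand":1},{"x":0,"y":0,"z":-115,"wx":0,"wy":0,"wz":0,"hand":1},{"x":0,"y":0,"z":-150,"wx":0,"wy":0,"wz":0,"hand":1},{"x":-12,"y":-26,"z":-170,"wx":0,"wy":0,"wz":-0.04,"hand":1},{"x":-26,"y":-58,"z":-174,"wx":0,"wy":0,"wz":-0.09,"hand":1},{"x":-40,"y":-90,"z":-174,"wx":0,"wy":0,"wz":-0.14,"hand":1},{"x":-54,"y":-122,"z":-174,"wx":0,"wy":0,"wz":-0.19,"hand":1},{"x":-68,"y":-154,"z":-174,"wx":0,"wy":0,"wz":-0.25,"hand":1}])

```text
time_s: 27.28
tool_pos: [0.5541, 0.0672, 0.173]
tool_rot: [[0.983, 0.183, 0.001], [0.183, -0.983, 0.001], [0.001, -0.0, -1.0]]
contact_force: [0.4, -0.1, -0.9]
opening: 0.0541
grip_force: 63.6
```

Run:
```python
from h import *
go(.5141,.1773,.17,.182); print(sense()['grip_force'],sense()['tool_pos'])
```

```text
shift mm [ -19.1 -115.5    3. ] turn [-0.0003 -0.0012  0.0025] t 27.28
63.581281900405884 [0.55405656 0.06724469 0.17298955]
```

Request:
arm_command(commands=[{"x":-6,"y":-32,"z":2,"wx":0,"wy":0,"wz":0,"hand":1},{"x":-12,"y":-66,"z":2,"wx":0,"wy":0,"wz":0,"hand":1},{"x":-17,"y":-98,"z":2,"wx":0,"wy":0,"wz":0,"hand":1},{"x":-18,"y":-110,"z":20,"wx":0,"wy":0,"wz":0,"hand":1},{"x":-18,"y":-110,"z":38,"wx":0,"wy":0,"wz":0,"hand":1},{"x":-18,"y":-110,"z":38,"wx":0,"wy":0,"wz":0,"hand":1},{"x":-18,"y":-110,"z":38,"wx":0,"wy":0,"wz":0,"hand":1},{"x":-18,"y":-110,"z":38,"wx":0,"wy":0,"wz":0,"hand":1},{"x":-18,"y":-110,"z":38,"wx":0,"wy":0,"wz":0,"hand":1},{"x":-18,"y":-110,"z":38,"wx":0,"wy":0,"wz":0,"hand":1}])

```text
time_s: 28.12
tool_pos: [0.518, 0.1701, 0.1349]
tool_rot: [[0.984, 0.18, 0.002], [0.18, -0.984, 0.0], [0.002, 0.0, -1.0]]
contact_force: [-0.0, 0.5, -1.2]
opening: 0.0541
grip_force: 63.6
```

Run:
```python
from h import *
go(.5141,.1773,.0673,.182)
```

```text
shift mm [-2.7 -7.8 67.5] turn [ 0.     -0.0019 -0.001 ] t 28.12
```

Request:
arm_command(commands=[{"x":-2.6,"y":-7.5,"z":4,"wx":0,"wy":0,"wz":-0.001,"hand":1},{"x":-2.6,"y":-7.5,"z":4,"wx":0,"wy":0,"wz":-0.001,"hand":1},{"x":-2.6,"y":-7.5,"z":4,"wx":0,"wy":0,"wz":-0.001,"hand":1},{"x":-2.6,"y":-7.5,"z":4,"wx":0,"wy":0,"wz":-0.001,"hand":1},{"x":-2.6,"y":-7.5,"z":4,"wx":0,"wy":0,"wz":-0.001,"hand":1},{"x":-2.6,"y":-7.5,"z":4,"wx":0,"wy":0,"wz":-0.001,"hand":1},{"x":-2.6,"y":-7.5,"z":4,"wx":0,"wy":0,"wz":-0.001,"hand":1}])

```text
time_s: 28.7
tool_pos: [0.5133, 0.1775, 0.1298]
tool_rot: [[0.983, 0.182, 0.0], [0.182, -0.983, -0.0], [0.0, 0.0, -1.0]]
contact_force: [0.2, 0.2, -0.9]
opening: 0.054
grip_force: 63.6
```

Run:
```python
from h import *
go(.5141,.1773,.0673,.182)
```

```text
shift mm [ 0.7  0.4 62.5] turn [ 0.0001 -0.0002  0.0012] t 28.7
```

Request:
arm_command(commands=[{"x":0.6,"y":0.2,"z":10,"wx":0,"wy":0,"wz":0,"hand":1},{"x":0.6,"y":0.2,"z":20,"wx":0,"wy":0,"wz":0,"hand":1},{"x":0.6,"y":0.2,"z":30,"wx":0,"wy":0,"wz":0,"hand":1},{"x":0.6,"y":0.2,"z":42,"wx":0,"wy":0,"wz":0,"hand":1},{"x":0.6,"y":0.2,"z":52,"wx":0,"wy":0,"wz":0,"hand":1},{"x":0.6,"y":0.2,"z":58,"wx":0,"wy":0,"wz":0,"hand":1},{"x":0.6,"y":0.2,"z":61,"wx":0,"wy":0,"wz":0,"hand":1},{"x":0.6,"y":0.2,"z":62,"wx":0,"wy":0,"wz":0,"hand":1},{"x":0.6,"y":0.2,"z":62,"wx":0,"wy":0,"wz":0,"hand":1},{"x":0.6,"y":0.2,"z":62,"wx":0,"wy":0,"wz":0,"hand":1}])

```text
time_s: 29.53
tool_pos: [0.5143, 0.1776, 0.068]
tool_rot: [[0.983, 0.182, 0.001], [0.182, -0.983, 0.0], [0.001, 0.0, -1.0]]
contact_force: [0.8, -0.3, -0.1]
opening: 0.0541
grip_force: 63.6
```

Request:
arm_command(commands=[{"x":0,"y":0,"z":0,"wx":0,"wy":0,"wz":0,"hand":1},{"x":0,"y":0,"z":0,"wx":0,"wy":0,"wz":0,"hand":1}])

```text
time_s: 29.7
tool_pos: [0.5142, 0.1777, 0.0681]
tool_rot: [[0.983, 0.182, 0.001], [0.182, -0.983, 0.0], [0.001, -0.0, -1.0]]
contact_force: [-0.7, -0.5, 0.1]
opening: 0.0541
grip_force: 63.6
```

Essentially in contact. I release and press; the top is expected at 78 mm.

Request:
arm_command(commands=[{"x":0,"y":0,"z":0.6,"wx":0,"wy":0,"wz":0,"hand":1},{"x":0,"y":0,"z":0.6,"wx":0,"wy":0,"wz":0,"hand":0.2},{"x":0,"y":0,"z":0.6,"wx":0,"wy":0,"wz":0,"hand":0},{"x":0,"y":0,"z":0.6,"wx":0,"wy":0,"wz":0,"hand":0},{"x":0,"y":0,"z":0.6,"wx":0,"wy":0,"wz":0,"hand":0},{"x":0,"y":0,"z":-20,"wx":0,"wy":0,"wz":0,"hand":0},{"x":0,"y":0,"z":-44,"wx":0,"wy":0,"wz":0,"hand":0},{"x":0,"y":0,"z":-50,"wx":0,"wy":0,"wz":0,"hand":0.5},{"x":0,"y":0,"z":-50,"wx":0,"wy":0,"wz":0,"hand":1},{"x":0,"y":0,"z":-50,"wx":0,"wy":0,"wz":0,"hand":1}])

```text
time_s: 30.53
tool_pos: [0.5137, 0.1778, 0.1177]
tool_rot: [[0.983, 0.183, 0.0], [0.183, -0.983, 0.0], [0.0, -0.0, -1.0]]
contact_force: [-0.1, 1.1, -0.8]
opening: 0.0513
grip_force: 0.0
```

Request:
arm_command(commands=[{"x":0,"y":0,"z":0,"wx":0,"wy":0,"wz":0,"hand":1},{"x":0,"y":0,"z":0,"wx":0,"wy":0,"wz":0,"hand":1},{"x":0,"y":0,"z":0,"wx":0,"wy":0,"wz":0,"hand":1},{"x":0,"y":0,"z":15,"wx":0,"wy":0,"wz":0,"hand":1},{"x":0,"y":0,"z":30,"wx":0,"wy":0,"wz":0,"hand":1},{"x":0,"y":0,"z":38,"wx":0,"wy":0,"wz":0,"hand":1},{"x":0,"y":0,"z":41,"wx":0,"wy":0,"wz":0,"hand":1},{"x":0,"y":0,"z":41,"wx":0,"wy":0,"wz":0,"hand":1},{"x":0,"y":0,"z":41,"wx":0,"wy":0,"wz":0,"hand":1},{"x":0,"y":0,"z":41,"wx":0,"wy":0,"wz":0,"hand":1}])

```text
time_s: 31.37
tool_pos: [0.513, 0.1774, 0.0781]
tool_rot: [[0.983, 0.182, -0.002], [0.182, -0.983, 0.001], [-0.001, -0.001, -1.0]]
contact_force: [-4.7, -0.7, 16.3]
opening: -0.0003
grip_force: 8.1
```

Request:
arm_command(commands=[{"x":0,"y":0,"z":-15,"wx":0,"wy":0,"wz":0,"hand":1},{"x":0,"y":0,"z":-50,"wx":0,"wy":0,"wz":0,"hand":1},{"x":0,"y":0,"z":-90,"wx":0,"wy":0,"wz":0,"hand":0.5},{"x":0,"y":-20,"z":-130,"wx":0,"wy":0,"wz":0,"hand":0},{"x":3,"y":-55,"z":-150,"wx":0,"wy":0,"wz":0,"hand":0},{"x":6,"y":-90,"z":-170,"wx":0,"wy":0,"wz":0,"hand":0},{"x":9,"y":-125,"z":-170,"wx":0,"wy":0,"wz":0,"hand":0},{"x":10,"y":-160,"z":-170,"wx":0,"wy":0,"wz":0,"hand":0},{"x":10,"y":-175,"z":-170,"wx":0,"wy":0,"wz":0,"hand":0},{"x":10,"y":-175,"z":-170,"wx":0,"wy":0,"wz":0,"hand":0}])

```text
time_s: 32.2
tool_pos: [0.4893, 0.3571, 0.2457]
tool_rot: [[0.982, 0.191, -0.002], [0.191, -0.982, 0.002], [-0.002, -0.003, -1.0]]
contact_force: [0.0, 0.0, -0.9]
opening: 0.0853
grip_force: 0.0
```

Request:
arm_command(commands=[{"x":0,"y":0,"z":0,"wx":0,"wy":0,"wz":0,"hand":0},{"x":0,"y":0,"z":0,"wx":0,"wy":0,"wz":0,"hand":0},{"x":0,"y":0,"z":0,"wx":0,"wy":0,"wz":0,"hand":0}])

```text
time_s: 32.45
tool_pos: [0.4925, 0.3489, 0.2468]
tool_rot: [[0.984, 0.179, 0.0], [0.179, -0.984, -0.002], [-0.0, 0.002, -1.0]]
contact_force: [0.9, -0.2, 0.6]
opening: 0.0855
grip_force: 0.0
```

Run:
```python
from h import *
shot('wrist','w7'); print(sense()['tool_pos'])
seed=w2px('w7',[.4915,.3525,.016])[0]; print(seed)
for thr in (95,120): print(fit([('w7',seed)],[.4915,.3525,.182],ths=(.016,),thr=thr))
p=fit([('w7',seed)],[.4915,.3525,.182],ths=(.016,))[0][2]; go(*p[:2],-.001,p[2])
```

```text
[0.49252358 0.34917402 0.24689079]
[313.63582875 203.19293983]
[(np.float64(0.0154), 0.016, array([0.491 , 0.3543, 0.1811]))]
[(np.float64(0.0274), 0.016, array([0.4902, 0.3541, 0.1791]))]
 shift mm [ -0.6  -5.6 247.9] turn [ 0.0012  0.     -0.0011] t 32.5
```

View pics/w7.png

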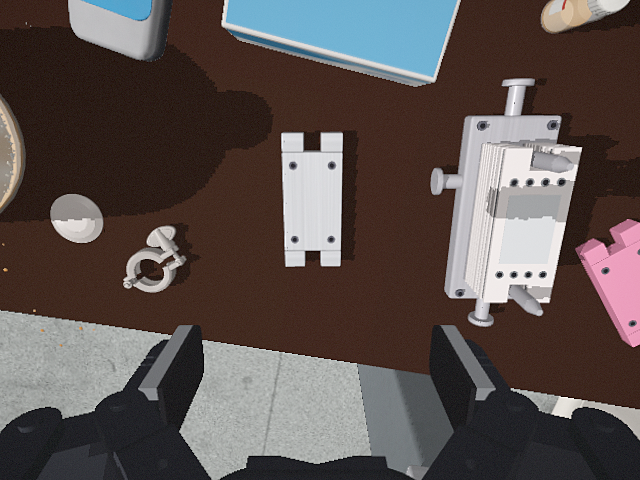

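Picture w7: the plate lies undisturbed at (313,200) and the three-cassette pile looks square at (520,225). I grasp the plate.

Request:
arm_command(commands=[{"x":-0.6,"y":-4,"z":40,"wx":0,"wy":0,"wz":0,"hand":0},{"x":-0.6,"y":-4,"z":80,"wx":0,"wy":0,"wz":0,"hand":0},{"x":-0.6,"y":-4,"z":120,"wx":0,"wy":0,"wz":0,"hand":0},{"x":-0.6,"y":-4,"z":160,"wx":0,"wy":0,"wz":0,"hand":0},{"x":-0.6,"y":-4,"z":200,"wx":0,"wy":0,"wz":0,"hand":0},{"x":-0.6,"y":-4,"z":230,"wx":0,"wy":0,"wz":0,"hand":0},{"x":-0.6,"y":-4,"z":243,"wx":0,"wy":0,"wz":0,"hand":0},{"x":-0.6,"y":-4,"z":247,"wx":0,"wy":0,"wz":0,"hand":0.1},{"x":-0.6,"y":-4,"z":247,"wx":0,"wy":0,"wz":0,"hand":0.1},{"x":-0.6,"y":-4,"z":247,"wx":0,"wy":0,"wz":0,"hand":0.1}])

```text
time_s: 33.33
tool_pos: [0.4921, 0.3555, 0.0016]
tool_rot: [[0.983, 0.182, 0.003], [0.182, -0.983, 0.001], [0.003, -0.001, -1.0]]
contact_force: [0.6, 0.3, 1.2]
opening: 0.0773
grip_force: 0.0
```

Run:
```python
from h import *
go(.491,.353,-.0005,.181); print(sense()['tool_pos'],sense()['contact_force'])
```

```text
shift mm [-1.5  2.3  2.1] turn [-0.0007 -0.0031  0.0017] t 33.33
[0.49206668 0.35548759 0.00156887] [0.62847072 0.28021678 1.22170532]
```

Request:
arm_command(commands=[{"x":-1.2,"y":2.3,"z":1.5,"wx":0,"wy":0,"wz":0.001,"hand":0.1},{"x":-1.2,"y":2.3,"z":1.5,"wx":0,"wy":0,"wz":0.001,"hand":0.1},{"x":-1.2,"y":2.3,"z":1.5,"wx":0,"wy":0,"wz":0.001,"hand":1},{"x":-1.2,"y":2.3,"z":1.5,"wx":0,"wy":0,"wz":0.001,"hand":1},{"x":-1.2,"y":2.3,"z":1.5,"wx":0,"wy":0,"wz":0.001,"hand":1},{"x":-1.2,"y":2.3,"z":1.5,"wx":0,"wy":0,"wz":0.001,"hand":1},{"x":-1.2,"y":2.3,"z":1.5,"wx":0,"wy":0,"wz":0.001,"hand":1},{"x":-1.2,"y":2.3,"z":1.5,"wx":0,"wy":0,"wz":0.001,"hand":1},{"x":-1.2,"y":2.3,"z":1.5,"wx":0,"wy":0,"wz":0.001,"hand":1}])

```text
time_s: 34.08
tool_pos: [0.4902, 0.353, -0.0003]
tool_rot: [[0.983, 0.181, 0.001], [0.181, -0.983, 0.001], [0.001, -0.001, -1.0]]
contact_force: [-2.0, -0.5, 7.5]
opening: 0.0541
grip_force: 64.4
```

```bash
python3 held.py .491 .353
```

```text
in tool [ 0.82  0.18 -0.32] [ 4.902e-01  3.530e-01 -3.000e-04] 0.05411993052878391 [-2.  -0.5  7.5]
TCP target [0.5137 0.1772]
 shift mm [  -8.5  177.1 -180.5] turn [-0.0007 -0.0012  0.0003] t 34.08
```

Request:
arm_command(commands=[{"x":0,"y":0,"z":-12,"wx":0,"wy":0,"wz":0,"hand":1},{"x":0,"y":0,"z":-45,"wx":0,"wy":0,"wz":0,"hand":1},{"x":0,"y":0,"z":-80,"wx":0,"wy":0,"wz":0,"hand":1},{"x":0,"y":0,"z":-115,"wx":0,"wy":0,"wz":0,"hand":1},{"x":0,"y":0,"z":-145,"wx":0,"wy":0,"wz":0,"hand":1},{"x":-2,"y":30,"z":-150,"wx":0,"wy":0,"wz":0,"hand":1},{"x":-4,"y":62,"z":-150,"wx":0,"wy":0,"wz":0,"hand":1},{"x":-6,"y":96,"z":-150,"wx":0,"wy":0,"wz":0,"hand":1},{"x":-8,"y":130,"z":-150,"wx":0,"wy":0,"wz":0,"hand":1},{"x":-8,"y":160,"z":-150,"wx":0,"wy":0,"wz":0,"hand":1}])

```text
time_s: 34.92
tool_pos: [0.51, 0.1916, 0.149]
tool_rot: [[0.984, 0.181, -0.001], [0.181, -0.984, -0.001], [-0.001, 0.001, -1.0]]
contact_force: [0.8, -0.0, -2.8]
opening: 0.0542
grip_force: 65.1
```

Request:
arm_command(commands=[{"x":0,"y":14,"z":5,"wx":0,"wy":0,"wz":0,"hand":1},{"x":0,"y":14,"z":15,"wx":0,"wy":0,"wz":0,"hand":1},{"x":0,"y":14,"z":18,"wx":0,"wy":0,"wz":0,"hand":1},{"x":0,"y":14,"z":18,"wx":0,"wy":0,"wz":0,"hand":1},{"x":0,"y":14,"z":18,"wx":0,"wy":0,"wz":0,"hand":1},{"x":0,"y":14,"z":18,"wx":0,"wy":0,"wz":0,"hand":1},{"x":0,"y":14,"z":18,"wx":0,"wy":0,"wz":0,"hand":1},{"x":0,"y":14,"z":18,"wx":0,"wy":0,"wz":0,"hand":1}])

```text
time_s: 35.58
tool_pos: [0.5134, 0.181, 0.1305]
tool_rot: [[0.983, 0.183, 0.0], [0.183, -0.983, 0.0], [0.001, -0.0, -1.0]]
contact_force: [0.5, -0.5, -3.3]
opening: 0.0546
grip_force: 65.0
```

Run:
```python
from h import *
go(.5137,.1772,.0777,.182)
```

```text
shift mm [-0.4  3.8 52.8] turn [-0.0002 -0.0005  0.0016] t 35.58
```

Request:
arm_command(commands=[{"x":-0.2,"y":3.6,"z":1,"wx":0,"wy":0,"wz":0.001,"hand":1},{"x":-0.2,"y":3.6,"z":1,"wx":0,"wy":0,"wz":0.001,"hand":1},{"x":-0.2,"y":3.6,"z":1,"wx":0,"wy":0,"wz":0.001,"hand":1},{"x":-0.2,"y":3.6,"z":1,"wx":0,"wy":0,"wz":0.001,"hand":1},{"x":-0.2,"y":3.6,"z":1,"wx":0,"wy":0,"wz":0.001,"hand":1},{"x":-0.2,"y":3.6,"z":1,"wx":0,"wy":0,"wz":0.001,"hand":1}])

```text
time_s: 36.08
tool_pos: [0.5139, 0.1767, 0.1293]
tool_rot: [[0.984, 0.18, 0.0], [0.18, -0.984, 0.0], [0.0, -0.0, -1.0]]
contact_force: [-0.5, -0.1, -2.4]
opening: 0.0542
grip_force: 65.0
```

Run:
```python
from h import *
go(.5137,.1772,.0777,.182)
```

```text
shift mm [-0.1 -0.5 51.6] turn [-0.0001 -0.0001 -0.0006] t 36.08
```

Request:
arm_command(commands=[{"x":0,"y":-0.4,"z":8,"wx":0,"wy":0,"wz":0,"hand":1},{"x":0,"y":-0.4,"z":18,"wx":0,"wy":0,"wz":0,"hand":1},{"x":0,"y":-0.4,"z":28,"wx":0,"wy":0,"wz":0,"hand":1},{"x":0,"y":-0.4,"z":38,"wx":0,"wy":0,"wz":0,"hand":1},{"x":0,"y":-0.4,"z":46,"wx":0,"wy":0,"wz":0,"hand":1},{"x":0,"y":-0.4,"z":50,"wx":0,"wy":0,"wz":0,"hand":1},{"x":0,"y":-0.4,"z":51,"wx":0,"wy":0,"wz":0,"hand":1},{"x":0,"y":-0.4,"z":51,"wx":0,"wy":0,"wz":0,"hand":1},{"x":0,"y":-0.4,"z":51,"wx":0,"wy":0,"wz":0,"hand":1},{"x":0,"y":-0.4,"z":51,"wx":0,"wy":0,"wz":0,"hand":1}])

```text
time_s: 36.92
tool_pos: [0.514, 0.1771, 0.0782]
tool_rot: [[0.984, 0.18, 0.001], [0.18, -0.984, 0.0], [0.001, 0.0, -1.0]]
contact_force: [-1.1, -0.0, -3.1]
opening: 0.0546
grip_force: 65.1
```

Request:
arm_command(commands=[{"x":0,"y":0,"z":0.8,"wx":0,"wy":0,"wz":0,"hand":1},{"x":0,"y":0,"z":0.8,"wx":0,"wy":0,"wz":0,"hand":1},{"x":0,"y":0,"z":0.8,"wx":0,"wy":0,"wz":0,"hand":0.2},{"x":0,"y":0,"z":0.8,"wx":0,"wy":0,"wz":0,"hand":0},{"x":0,"y":0,"z":0.8,"wx":0,"wy":0,"wz":0,"hand":0},{"x":0,"y":0,"z":0.8,"wx":0,"wy":0,"wz":0,"hand":0},{"x":0,"y":0,"z":-20,"wx":0,"wy":0,"wz":0,"hand":0},{"x":0,"y":0,"z":-50,"wx":0,"wy":0,"wz":0,"hand":0},{"x":0,"y":0,"z":-55,"wx":0,"wy":0,"wz":0,"hand":0.5},{"x":0,"y":0,"z":-55,"wx":0,"wy":0,"wz":0,"hand":1}])

```text
time_s: 37.75
tool_pos: [0.5153, 0.1774, 0.1352]
tool_rot: [[0.984, 0.18, 0.004], [0.18, -0.984, 0.001], [0.004, -0.0, -1.0]]
contact_force: [0.3, -0.4, -0.2]
opening: 0.0638
grip_force: 0.0
```

Request:
arm_command(commands=[{"x":0,"y":0,"z":0,"wx":0,"wy":0,"wz":0,"hand":1},{"x":0,"y":0,"z":0,"wx":0,"wy":0,"wz":0,"hand":1},{"x":0,"y":0,"z":0,"wx":0,"wy":0,"wz":0,"hand":1},{"x":0,"y":0,"z":0,"wx":0,"wy":0,"wz":0,"hand":1},{"x":0,"y":0,"z":15,"wx":0,"wy":0,"wz":0,"hand":1},{"x":0,"y":0,"z":30,"wx":0,"wy":0,"wz":0,"hand":1},{"x":0,"y":0,"z":38,"wx":0,"wy":0,"wz":0,"hand":1},{"x":0,"y":0,"z":40.5,"wx":0,"wy":0,"wz":0,"hand":1},{"x":0,"y":0,"z":40.5,"wx":0,"wy":0,"wz":0,"hand":1},{"x":0,"y":0,"z":40.5,"wx":0,"wy":0,"wz":0,"hand":1}])

```text
time_s: 38.58
tool_pos: [0.5128, 0.1769, 0.0941]
tool_rot: [[0.984, 0.18, -0.002], [0.18, -0.984, 0.001], [-0.002, -0.001, -1.0]]
contact_force: [-5.2, -0.3, 16.4]
opening: -0.0002
grip_force: 8.4
```

Plate top is at 94.1 mm, as expected, pressed with 16 N. I rise clear and take a final look.

Request:
arm_command(commands=[{"x":0,"y":0,"z":-15,"wx":0,"wy":0,"wz":0,"hand":1},{"x":0,"y":0,"z":-50,"wx":0,"wy":0,"wz":0,"hand":1},{"x":0,"y":0,"z":-90,"wx":0,"wy":0,"wz":0,"hand":1},{"x":0,"y":0,"z":-130,"wx":0,"wy":0,"wz":0,"hand":1},{"x":0,"y":0,"z":-160,"wx":0,"wy":0,"wz":0,"hand":1},{"x":0,"y":0,"z":-160,"wx":0,"wy":0,"wz":0,"hand":1},{"x":0,"y":0,"z":-160,"wx":0,"wy":0,"wz":0,"hand":1},{"x":0,"y":0,"z":-160,"wx":0,"wy":0,"wz":0,"hand":1},{"x":0,"y":0,"z":-160,"wx":0,"wy":0,"wz":0,"hand":1}])

```text
time_s: 39.33
tool_pos: [0.5126, 0.177, 0.2513]
tool_rot: [[0.984, 0.181, -0.003], [0.181, -0.984, -0.001], [-0.003, 0.0, -1.0]]
contact_force: [0.0, 0.4, -0.5]
opening: -0.0
grip_force: 0.0
```

Run:
```python
from h import *
a=shot('scene','s9')['pixels'][150:350,120:400]; b=shot('side','d9')['pixels'][200:360,220:500]
f=lambda i,h:cv2.resize(i,(int(i.shape[1]*h/i.shape[0]),h))
cv2.imwrite('pics/fin.png',np.vstack([cv2.resize(a,(400,286)),cv2.resize(b,(400,229))])[:,:,::-1])
print(sense()['tool_pos'])
```

```text
[0.51286047 0.17685505 0.25138713]
```

View pics/fin.png

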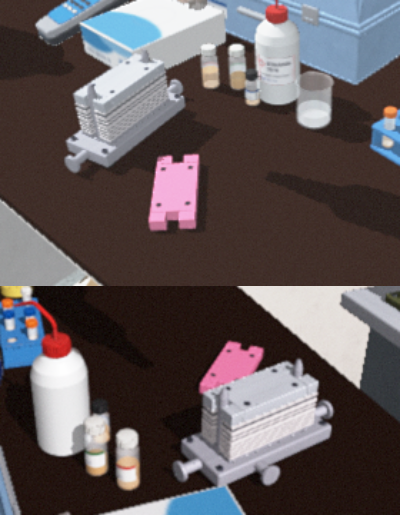

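The final picture shows the pile square between the rods with the plate on top. The vials, beaker and pink part are undisturbed.

```bash
python3 -c "
from workcell import ctrl; print(ctrl.close_job())"
```

```text
the job is handed in; nothing more can be done
None
```

The holder is loaded and handed in: the three cassettes present (22, 14 and 10 mm; no 18 mm one seen) are stacked thickest at the bottom with the end plate back on top, each pressed down and found flat at its expected height, and the vials, beaker and pink look-alike untouched.

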